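# Unfold the slicer's crank and wind the hold-down onto the loaf

### The arm

A 6-joint arm with a two-finger parallel gripper is mounted at the origin on the work surface. World frame = base frame: x ahead of the robot, y to its left, z up, the work surface at z = 0. Lengths are in m, angles in rad, forces in N, time in s.
With the tool pointing down it reaches from about 0.35 to 0.975 m from the base axis. Payload 4.9 kg.
Tool frame: the origin (TCP) lies at the very end of the fingers, on their centre line; the grasp point (between the pads) lies manip.grip_point_offset behind it (manip.grip_point_offset is the distance from the TCP to the grasp point, in m); z points along the fingers, y is the direction in which the jaws open and shut (so a half turn about z gives the same grasp; the last joint's range is limited). The gripper opens to 85 mm and grips with 20 to 120 N. Pads are 22 mm wide; open, the fingers measure 114 mm over their backs; the gripper's body (76 mm by 85 mm) begins 54 mm behind the grasp point. The pads swing forward as they close: fully open they stand 13 mm farther back than shut.
Start: joints at [-1.27, 0.053, 1.613, -0, 1.476, -0.119], TCP at [0.255, -0.571, 0.202] pointing down, gripper open.
Joint ranges: [-3.01, 3.01], [-1.01, 2.22], [0.06, 2.58], [-1.02, 4.17], [0.09, 2.62], [-3.14, 3.14]. Speed limits (rad/s): [2.57, 2.57, 3.14, 3.14, 3.14, 3.14].

### API

Orientations are given as a unit quaternion [w, x, y, z].
In Python, from plant import status, grab_frame, camera_params, ticket, boxes_of, outline_of, manip gives the robot as it stands. The module is installed in compiled form; this text tells all that it offers.
- The arm moves only by the tool play_rows, never from a script. Its argument "deltas" is a list of rows, each a list of 2 entries, a list of its own where there are three numbers: the shift along the world's x, y, z in m, then the turn about the world's z in rad. A call has 1 to 5 rows; each row is the pose to reach, as a shift and turn from the pose commanded when the call began; what a row does not reach only later rows make up. A row lasts 1/8 s, in which the tool goes at most 62.5 mm and 10.7 degrees, less where a joint would pass 70% of its speed; a pose out of reach is approached as far as the arm can. A call with a gripper value outside its range is refused whole. "grip" is the opening, from -1 (shut) to 1 (fully open), set as the call begins (left out, the last holds). The fingers move at their own pace and stop on an object; the grip force is fixed at half the most. Time passes only in rows, so rows that repeat a pose let the fingers close. It gives the time, the measured TCP pose, the force and the opening at its end, in the units of the state.
- status.state(): the state, without advancing time (a new reading comes with each control period).
- grab_frame(name): name is "scene" or "top" or "wrist"; returns (picture, depth): 400x640x3 uint8, blue, green, red; 400x640 float32, m along the optical axis (not along the pixel's ray), 0 where there is no reading.
- camera_params(name): a dict with "mtx" (3x3 intrinsics, pixels), "world_from_camera" (4x4, takes a point from camera to world coordinates). Camera axes: x right, y up, looking along -z (the intrinsics and any distortion apply to the point x, -y, -z); pixel columns grow to the right and rows downward; lengths in m; the calibration is good to about 2 mm. A picture is of the moment at which its call begins: read the wrist's pose just before it. camera_params takes no time and is no camera call; for the wrist camera it gives the pose at the moment of the call.
- ticket.job_done(): hands the job in, once; it reports no verdict.
Trained networks look in the newest picture that a camera, given by its name, has taken for a name from the list of things; names that differ only in an ending like _2 or _b are one class to them, and where a whole thing is asked for, a point or a joint stands for the part that bears it (a point fixed in the world has none). Each returns a list of dicts, best first, with "confidence" (0 to 1); they miss things now and then, are a little off and sometimes report something else, mostly with a low value. They report only what shows in the picture. A call takes as long as a camera call.
- boxes_of(camera, name): "box" ([left, top, right, bottom] in pixels, round what is visible of it).
- outline_of(camera, name): "region" (400x640 bool, what is visible of it) and "box" ([left, top, right, bottom] in pixels, round what is visible of it).
The state is a dict: "time": time; "joint_pos": joint angles; "joint_vel": joint speeds; "joint_efforts": joint torques, N m; "tool_pos": TCP position; "tool_rot": TCP orientation; "contact_force": force on the tool from outside, world axes, zero at the start; "ft_torque": the same for the moment, N m; "gripper_width": opening from 0.0 (shut) to 1.0 (fully open).
Only numpy, scipy, OpenCV 4.12 (cv2) and the standard library are available. Lean on these libraries where they do the work, as an engineer would, in place of code of your own. Each camera call takes 0.05 s, during which the arm holds its last target.

### The job

Get the loaf ready for slicing: first swing the folded grip of the crank on top of the bread slicer fully up to its working position, then turn the crank clockwise until the hold-down bears on the loaf firmly enough to keep it from shifting, without crushing it. Let go with the grip left standing up, and leave the loaf where it lies and everything else on the bench alone.

Things in the scene. Friction and masses are not known exactly. Their poses are not given: they have to be found in the camera images.
- slicer: Bench bread slicer, fixed: white base 380 (x) by 370 mm, steel bed 45 mm above the table, two columns carrying a white cross-head whose top is 218 mm above the table, a row of upright blades on its -x side. Origin: on the table plane, straight below the crank's axis; z up. Its place differs, and its yaw by up to 0.35 rad.
- crank_axis (a point): Point on the crank's vertical axis above the slicer's cross-head, 268 mm above the table, level with the grip's pivot. The crank is a steel arm 20 mm wide, its top 31 mm above the cross-head, on a friction collar that holds it wherever it is left. The collar also takes up part of a standing force, so compare readings taken alike. Where the arm points differs each time.
- crank (a joint): Turn of the crank, rad: 0 as found (hold-down fully raised, a stop), growing clockwise seen from above to a stop at 7.6. Clockwise winds the hold-down down by 50 mm a turn (7.96 mm a rad). Unloaded it takes about 4 N tangentially at the grip, 80 mm from the axis, and 0.1 N more there for every newton that the foot presses on the loaf.
- pivot (a point): Middle of the pivot pin of the folding grip, on the outer end of the crank arm, 80 mm from the crank's axis and 268 mm above the table. The pin is level and square to the arm.
- handle (a joint): Fold of the crank's grip about its pivot pin, rad: 0 = folded flat, lying inward along the top of the arm with its free end over the axis; 1.571 = working position, standing straight up against its stop. Found between 0 and 0.25. The hinge is stiff (0.16 N m, about 3 N at the middle of the grip) and stays where it is left.
- grip (a point): Point on the centre line of the black grip, 50 mm from the pivot. A round sleeve 22 mm thick that covers 12 to 78 mm from the pivot and spins freely on its stem, so a hand holding it need not turn with the crank. Folded, its centre line lies 19 mm above the top of the arm, which is no wider than the grip.
- holddown: Hold-down: an aluminium yoke 34 x 260 x 12 mm under the cross-head, moved straight down by the crank; origin mid underside, 174 mm above the table when raised. On springs under it hangs the foot, a white-soled plate 79 x 214 mm, sole 27 mm below this origin. The springs (not measured) take up about 6.5 N at first touch, 5 N more per mm wound further, up to 14 mm.
- loaf: The loaf lying loose on the bed under the foot, 105 x 235 mm, about 0.6 kg; origin mid underside. Loaves rise differently: this one is anywhere from 60 to 93 mm high, which is not measured. It is held well by 20 to 50 N under the foot; above 65 N it is crushed.
- crumb_brush: A wooden crumb brush 170 mm long lying on the slicer's bed beyond the loaf. Bystander, as are all below.
- roll_a: A bread roll 85 x 130 x 50 mm on the table.
- roll_b: A bread roll 80 x 140 x 48 mm on the table.
- scraper: A dough scraper, steel blade with white grip, 105 x 135 x 18 mm, lying flat.
- seed_jar: A jar of seeds, 84 mm across, 120 mm high.
- scoop: An aluminium flour scoop with wooden handle, 190 mm long, 40 mm high.

How it is judged:
By the outcome, as a careful person would: the job done as asked, in the order asked, and still so for the second after the job is handed in, with the robot touching nothing.
It also fails if it takes over 69 s, if anything falls off the work surface, if the arm or the gripper's body presses on something with over 40 N, if the wrist force passes 120 N, or if a joint passes its speed limit or range.

## Working session

There is one attempt and no reset: what is moved stays moved. The work goes in short steps, Python scripts to look and compute and a tool call to move; the robot and the scene stay as the last step left them, time stands still between calls to the robot, and variables do not carry over. Pictures are saved under pics/ and viewed, and the job is handed in when it is done.

Besides the shell and the picture viewer there is one more tool, called as name(argument=value, ...), one argument or row to a line, values as JSON. play_rows: Moves the arm, as the interface text tells. Its arguments: {"type":"object","properties":{"deltas":{"type":"array"},"grip":{"type":"number"}},"required":["deltas"]}

```bash
mkdir -p pics; cat > h.py <<'E'
import numpy as np, cv2
from plant import status, grab_frame, camera_params, ticket, boxes_of, outline_of, manip
def st():
    s=status.state(); print('t',round(s['time'],2),'p',np.round(s['tool_pos'],4),'q',np.round(s['tool_rot'],3),'F',np.round(s['contact_force'],1),'T',np.round(s['ft_torque'],2),'w',round(float(s['gripper_width']),3),'j',np.round(s['joint_pos'],3)); return s
def pts(name,depth):
    c=camera_params(name);K=np.array(c['mtx']);W=np.array(c['world_from_camera'])
    v,u=np.mgrid[0:400,0:640]
    X=(u-K[0,2])/K[0,0]*depth;Y=(v-K[1,2])/K[1,1]*depth
    P=np.stack([X,-Y,-depth,np.ones_like(X)],-1)@W.T
    return P[...,:3]
def proj(name,p):
    c=camera_params(name);K=np.array(c['mtx']);W=np.array(c['world_from_camera'])
    q=np.linalg.inv(W)@np.append(p,1);x=np.array([q[0],-q[1],-q[2]]);r=K@x;return r[:2]/r[2]
E
python3 - <<'E'
from h import *
st();print(manip.grip_point_offset)
for n in ['scene','top','wrist']:
    p,d=grab_frame(n);cv2.imwrite(f'pics/{n}0.png',p);np.save(f'{n}0.npy',pts(n,d));c=camera_params(n);print(n,c.keys(),np.round(c['mtx'],1).tolist(),np.round(c['world_from_camera'],3).tolist())
    for k in ['crank','grip','slicer']:
        print(k,[(b['box'],round(b['confidence'],2)) for b in boxes_of(n,k)][:2])
E
```

```text
t 0.0 p [ 0.2545 -0.5701  0.2006] q [-0.001  0.978  0.208 -0.   ] F [-0.9 -0.4  0.2] T [0.06 0.01 0.03] w 1.002 j [-1.27   0.053  1.614  0.     1.476 -0.119]
0.0187
scene dict_keys(['mtx', 'world_from_camera']) [[467.5, 0.0, 314.2], [0.0, 467.5, 203.4], [0.0, 0.0, 1.0]] [[0.823, -0.411, 0.393, 1.241], [0.568, 0.612, -0.55, -1.015], [-0.014, 0.676, 0.737, 1.468], [0.0, 0.0, 0.0, 1.0]]
crank [([312.5, 185.2, 340.4, 198.4], 0.8), ([313.3, 184.2, 335.4, 188.1], 0.71)]
grip [([316.2, 181.6, 335.8, 187.9], 0.45)]
slicer [([250.9, 168.2, 377.1, 282.6], 0.98)]
top dict_keys(['mtx', 'world_from_camera']) [[378.7, 0.0, 320.7], [0.0, 378.7, 201.7], [0.0, 0.0, 1.0]] [[-0.004, 0.983, -0.185, 0.286], [-1.0, -0.004, -0.001, -0.035], [-0.002, 0.185, 0.983, 1.547], [0.0, 0.0, 0.0, 1.0]]
crank [([274.9, 153.3, 378.1, 255.1], 0.59), ([308.3, 173.4, 333.8, 195.4], 0.58)]
grip [([309.3, 175.6, 328.6, 192.9], 0.52)]
slicer [([276.4, 152.3, 379.2, 255.1], 0.68)]
wrist dict_keys(['mtx', 'world_from_camera']) [[278.6, 0.0, 319.3], [0.0, 278.6, 200.3], [0.0, 0.0, 1.0]] [[0.407, 0.872, 0.271, 0.323], [-0.913, 0.389, 0.12, -0.54], [-0.001, -0.296, 0.955, 0.374], [0.0, 0.0, 0.0, 1.0]]
crank []
grip []
slicer []
```

```bash
python3 - <<'E'
import cv2
a=cv2.imread('pics/scene0.png')[150:300,230:400];b=cv2.imread('pics/top0.png')[140:270,260:395]
cv2.imwrite('pics/sc.png',cv2.resize(a,None,fx=4,fy=4,interpolation=2));cv2.imwrite('pics/tc.png',cv2.resize(b,None,fx=4,fy=4,interpolation=2))
E
```

```text
(no output)
```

View pics/sc.png

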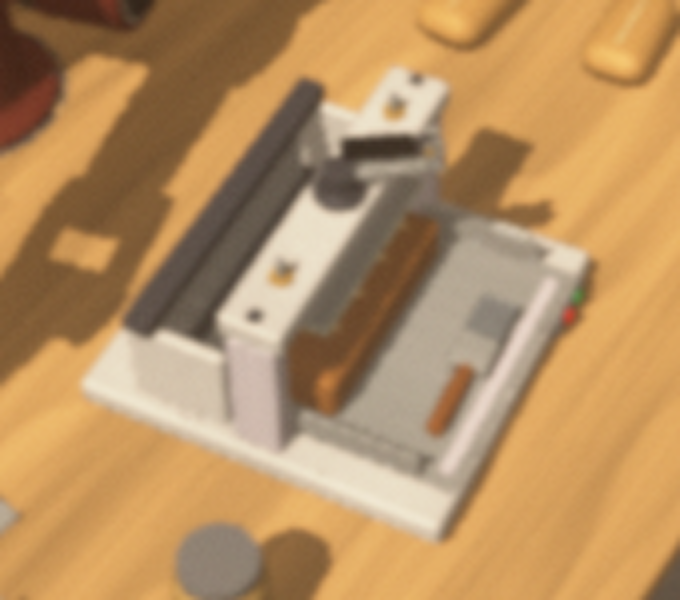

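View pics/tc.png

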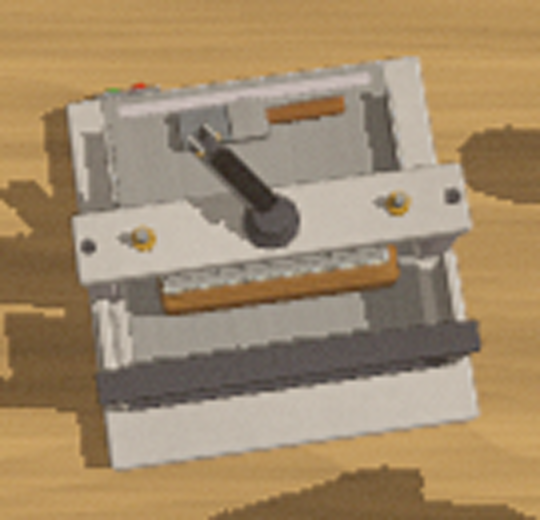

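View pics/top0.png

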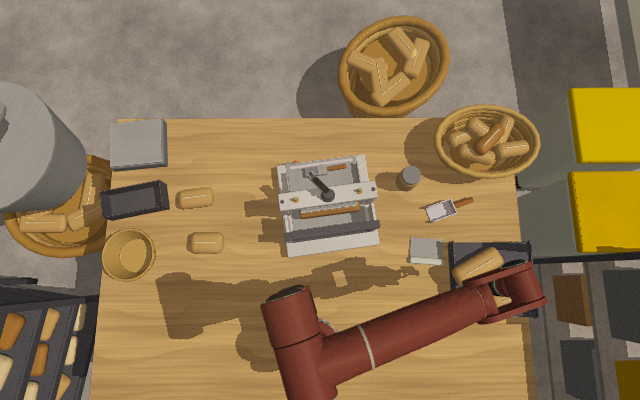

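View pics/scene0.png

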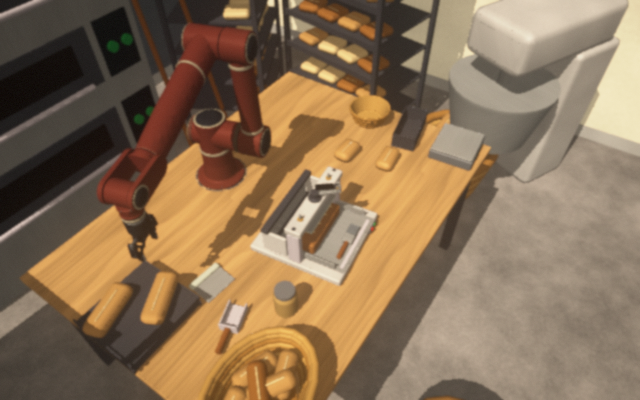

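```bash
python3 - <<'E'
from h import *
def ray(name,u,v,z):
    c=camera_params(name);K=np.array(c['mtx']);W=np.array(c['world_from_camera'])
    d=W[:3,:3]@np.array([(u-K[0,2])/K[0,0],-(v-K[1,2])/K[1,1],-1]);o=W[:3,3]
    return o+d*(z-o[2])/d[2]
print('hub',ray('top',328,195,.25),'piv',ray('top',310,174,.268))
P=np.load('top0.npy')
for u,v in [(328,195),(310,174),(320,185),(290,197),(365,190)]: print(u,v,P[v,u])
print('yaw', ray('top',282,201.5,.218),ray('top',373,189,.218))
print(proj('top',[0.4,0,0.2]))
# loaf
print('loaf'); 
for u in range(304,358,6): print([tuple(np.round(P[v,u],3)) for v in (207,210,213,216)])
E
```

```text
hub [ 0.55379256 -0.05958316  0.25      ] piv [0.62501924 0.00293094 0.268     ]
328 195 [ 0.55241491 -0.05945679  0.25667641]
310 174 [0.62804673 0.00327025 0.25657344]
320 185 [ 0.58246408 -0.0318138   0.28121957]
290 197 [0.55369714 0.07589623 0.21763304]
365 190 [ 0.57839698 -0.19327161  0.21710525]
yaw [0.53734419 0.10425295 0.218     ] [ 0.58176279 -0.22199004  0.218     ]
[311.28501155 240.3369736 ]
loaf
[(np.float64(0.518), np.float64(0.026), np.float64(0.213)), (np.float64(0.517), np.float64(0.028), np.float64(0.155)), (np.float64(0.513), np.float64(0.03), np.float64(0.109)), (np.float64(0.503), np.float64(0.031), np.float64(0.093))]
[(np.float64(0.52), np.float64(0.005), np.float64(0.203)), (np.float64(0.516), np.float64(0.006), np.float64(0.156)), (np.float64(0.513), np.float64(0.008), np.float64(0.104)), (np.float64(0.503), np.float64(0.008), np.float64(0.095))]
[(np.float64(0.527), np.float64(-0.016), np.float64(0.16)), (np.float64(0.517), np.float64(-0.016), np.float64(0.153)), (np.float64(0.514), np.float64(-0.016), np.float64(0.101)), (np.float64(0.505), np.float64(-0
[... 767 characters left out ...]
, np.float64(-0.106), np.float64(0.15)), (np.float64(0.525), np.float64(-0.109), np.float64(0.099)), (np.float64(0.519), np.float64(-0.11), np.float64(0.067)), (np.float64(0.51), np.float64(-0.111), np.float64(0.043))]
[(np.float64(0.535), np.float64(-0.131), np.float64(0.109)), (np.float64(0.526), np.float64(-0.132), np.float64(0.094)), (np.float64(0.522), np.float64(-0.135), np.float64(0.045)), (np.float64(0.511), np.float64(-0.135), np.float64(0.038))]
[(np.float64(0.536), np.float64(-0.155), np.float64(0.103)), (np.float64(0.526), np.float64(-0.155), np.float64(0.094)), (np.float64(0.522), np.float64(-0.159), np.float64(0.043)), (np.float64(0.509), np.float64(-0.159), np.float64(0.049))]
```

play_rows(
  deltas=[
    [[0,0,0.06],0],
    [[0.0,0.02,0.12],0],
    [[0.02,0.06,0.16],0.1],
    [[0.05,0.11,0.18],0.2],
    [[0.08,0.16,0.2],0.3],
  ],
)

```text
time: 1.23
tool_pos: [0.3352, -0.4094, 0.4032]
tool_rot: [0.001, 0.936, 0.353, 0.0]
contact_force: [1.2, -0.5, -0.2]
gripper_width: 1.004
```

play_rows(
  deltas=[
    [[0.04,0.04,0],0],
    [[0.08,0.09,0],0],
    [[0.12,0.14,0],0],
    [[0.16,0.18,0],0],
    [[0.2,0.22,0],0],
  ],
)

```text
time: 1.85
tool_pos: [0.5359, -0.1889, 0.4022]
tool_rot: [0.0, 0.936, 0.352, 0.0]
contact_force: [0.0, -1.4, -0.1]
gripper_width: 0.995
```

play_rows(
  deltas=[
    [[0.02,0.04,0],0],
    [[0.03,0.09,0],0],
    [[0.04,0.13,0],0],
    [[0.04,0.13,0],0],
    [[0.04,0.13,0],0],
  ],
)

```text
time: 2.48
tool_pos: [0.5746, -0.0611, 0.4018]
tool_rot: [0.0, 0.936, 0.352, -0.0]
contact_force: [-0.2, -0.8, -0.2]
gripper_width: 0.999
```

```bash
python3 - <<'E'
from h import *
st()
p,d=grab_frame('wrist');cv2.imwrite('pics/w1.png',p);np.save('w1.npy',pts('wrist',d))
for k in ['grip','crank','pivot','holddown','loaf']: print(k,[(b['box'],round(b['confidence'],2)) for b in boxes_of('wrist',k)][:2])
E
```

```text
t 2.48 p [ 0.5746 -0.0611  0.4018] q [ 0.     0.936  0.352 -0.   ] F [-0.2 -0.8 -0.2] T [0.02 0.01 0.01] w 0.999 j [-2.340e-01 -1.000e-01  1.436e+00 -1.000e-03  1.805e+00  6.170e-01]
grip [([296.3, 111.3, 319.3, 192.0], 0.65)]
crank [([293.5, 99.7, 326.8, 200.9], 0.73), ([270.2, 100.1, 383.2, 185.5], 0.32)]
pivot [([294.8, 101.8, 322.5, 201.9], 0.97), ([319.3, 60.4, 406.9, 129.9], 0.19)]
holddown [([223.6, 109.1, 392.7, 237.2], 0.57)]
loaf [([270.7, 101.3, 386.0, 185.4], 0.61)]
```

View pics/w1.png

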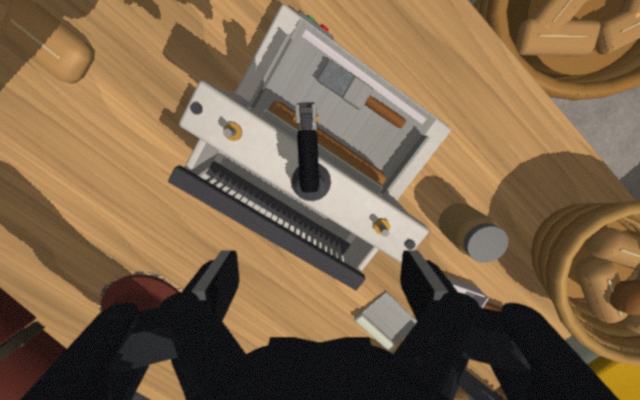

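```bash
python3 - <<'E'
from h import *
a=cv2.imread('pics/w1.png');cv2.imwrite('pics/w1c.png',cv2.resize(a[60:260,180:440],None,fx=3,fy=3,interpolation=2))
P=np.load('w1.npy')
for v in range(98,206,5): print(v,[tuple(np.round(P[v,u],3).tolist()) for u in (300,306,312,318)])
m=outline_of('wrist','grip')
print([(x['confidence'],x['box']) for x in m])
r=m[0]['region'];Q=P[r];Q=Q[Q[:,2]>.255]
print(len(Q),np.median(Q,0)); c=Q.mean(0);u,s,vt=np.linalg.svd(Q-c,full_matrices=False);print(c,vt[0]);t=(Q-c)@vt[0];print(c+vt[0]*t.min(),c+vt[0]*t.max())
q=P[130:240,190:440].reshape(-1,3);q=q[abs(q[:,2]-.218)<.005];print(len(q))
rc=cv2.minAreaRect((q[:,:2]*1000).astype(np.float32));print(rc)
E
```

```text
98 [(0.628, 0.032, 0.044), (0.635, 0.024, 0.044), (0.642, 0.016, 0.046), (0.649, 0.008, 0.045)]
103 [(0.625, 0.011, 0.264), (0.629, 0.006, 0.265), (0.634, 0.002, 0.265), (0.643, 0.003, 0.044)]
108 [(0.621, 0.008, 0.258), (0.625, 0.004, 0.249), (0.63, -0.002, 0.276), (0.636, -0.003, 0.045)]
113 [(0.617, 0.005, 0.261), (0.622, -0.0, 0.273), (0.626, -0.005, 0.276), (0.63, -0.009, 0.044)]
118 [(0.614, 0.001, 0.271), (0.618, -0.004, 0.274), (0.622, -0.008, 0.271), (0.626, -0.013, 0.272)]
123 [(0.609, -0.001, 0.249), (0.615, -0.007, 0.275), (0.618, -0.012, 0.27), (0.617, -0.02, 0.045)]
128 [(0.605, -0.005, 0.249), (0.611, -0.01, 0.274), (0.613, -0.015, 0.249), (0.612, -0.025, 0.086)]
133 [(0.603, -0.009, 0.276), (0.607, -0.013, 0.278), (0.611, -0.018, 0.278), (0.606, -0.03, 0.099)]
138 [(0.599, -0.012, 0.277), (0.603, -0.017, 0.28), (0.607, -0.021, 0.28), (0.6, -0.035, 0.105)]
143 [(0.595, -0.015, 0.279), (0.6, -0.02, 0.28), (0.604, -0.025, 0.28), (0.595, -0.04, 0.109)]
148 [(0.591, -0.019, 0.278), (0.596, -0.023, 0.282), (0.6, -0.028, 0.28), (0.593, -0.042, 0.156)]
153 [(0.587, -0.022, 0.
[... 728 characters left out ...]
, (0.568, -0.056, 0.284), (0.571, -0.062, 0.276)]
193 [(0.546, -0.054, 0.25), (0.551, -0.059, 0.25), (0.556, -0.065, 0.25), (0.561, -0.07, 0.251)]
198 [(0.533, -0.063, 0.217), (0.546, -0.063, 0.251), (0.551, -0.069, 0.251), (0.555, -0.075, 0.247)]
203 [(0.63, -0.011, 0.574), (0.532, -0.073, 0.216), (0.538, -0.079, 0.217), (0.543, -0.085, 0.217)]
[(0.79, [293.1, 111.2, 318.1, 192.8])]
1385 [ 0.59148737 -0.02948263  0.27992459]
[ 0.59130918 -0.02942803  0.27965728] [-0.72573661 -0.67952306  0.10749319]
[ 6.22464397e-01 -2.56721997e-04  2.75042699e-01] [ 0.56299352 -0.0559406   0.28385129]
7777
((561.1591186523438, -66.15699768066406), (63.929473876953125, 338.3778381347656), 7.870824813842773)
```

View pics/w1c.png

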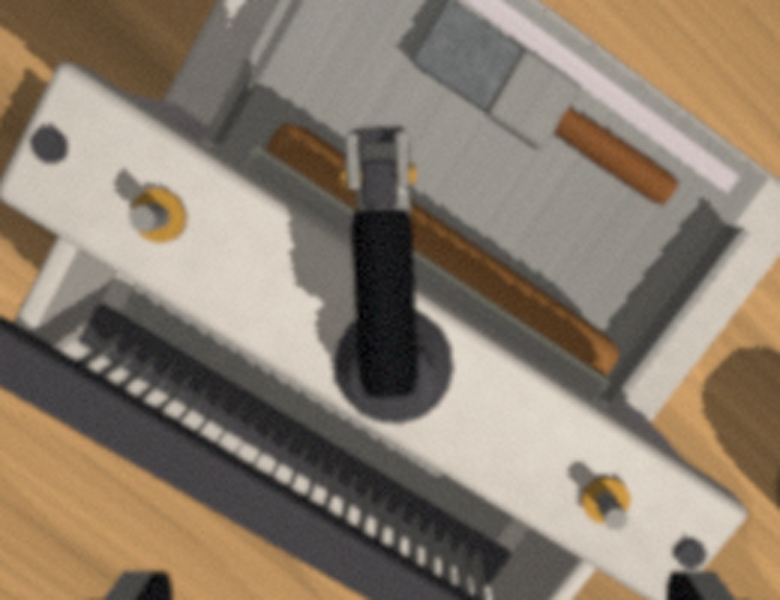

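```bash
python3 - <<'E'
from h import *
def ray(name,u,v,z):
    c=camera_params(name);K=np.array(c['mtx']);W=np.array(c['world_from_camera'])
    d=W[:3,:3]@np.array([(u-K[0,2])/K[0,0],-(v-K[1,2])/K[1,1],-1]);o=W[:3,3]
    return o+d*(z-o[2])/d[2]
P=np.load('w1.npy')
h=ray('wrist',310.8,181.7,.25);p=ray('wrist',306.3,118.7,.268)
print(h,p,np.linalg.norm((h-p)[:2]),np.degrees(np.arctan2(*(p-h)[[1,0]])))
# hub mask by depth
q=P[150:215,280:345].reshape(-1,3);k=q[(abs(q[:,2]-.25)<.004)]
(c,r)=cv2.minEnclosingCircle((k[:,:2]*1000).astype(np.float32));print(c,r,len(k))
c=camera_params('wrist');print(np.round(c['world_from_camera'],3))
# loaf far-side top profile
for v,u in [(105,280),(110,285),(106,278),(115,290),(150,335),(160,350),(165,360),(172,372),(178,380),(155,340)]: print(v,u,np.round(P[v,u],3))
E
```

```text
[ 0.56560847 -0.05442186  0.25      ] [ 0.61776737 -0.00412211  0.268     ] 0.0724611288209204 43.96045666526234
(560.0069580078125, -58.72600173950195) 16.835006713867188 266
[[ 0.658  0.719  0.223  0.63 ]
 [-0.753  0.629  0.194 -0.011]
 [-0.    -0.296  0.955  0.574]
 [ 0.     0.     0.     1.   ]]
105 280 [0.599 0.045 0.098]
110 285 [0.598 0.035 0.097]
106 278 [0.596 0.047 0.098]
115 290 [0.598 0.023 0.104]
150 335 [ 0.604 -0.069  0.104]
160 350 [ 0.609 -0.099  0.107]
165 360 [ 0.613 -0.118  0.103]
172 372 [ 0.618 -0.142  0.103]
178 380 [ 0.62  -0.161  0.098]
155 340 [ 0.604 -0.081  0.106]
```

play_rows(
  deltas=[
    [[0.005,0.021,-0.02],0.04],
    [[0.005,0.021,-0.05],0.04],
    [[0.005,0.021,-0.09],0.04],
    [[0.005,0.021,-0.09],0.04],
  ],
  grip=0.2,
)

```text
time: 3.32
tool_pos: [0.5778, -0.0396, 0.3075]
tool_rot: [-0.002, 0.929, 0.371, -0.003]
contact_force: [-0.7, -1.5, 0.2]
gripper_width: 0.599
```

```bash
python3 - <<'E'
from h import *
st()
p,d=grab_frame('wrist');cv2.imwrite('pics/w2.png',p);np.save('w2.npy',pts('wrist',d))
E
```

```text
t 3.33 p [ 0.5778 -0.0396  0.3075] q [-0.002  0.929  0.371 -0.003] F [-0.7 -1.5  0.2] T [ 0.01 -0.02  0.08] w 0.599 j [-0.197 -0.091  1.581  0.     1.659  0.614]
```

View pics/w2.png

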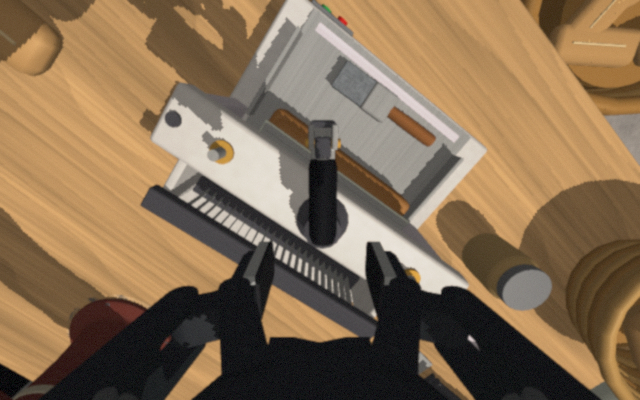

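```bash
python3 - <<'E'
from h import *
P=np.load('w2.npy')
Q=P[150:250,300:345].reshape(-1,3);Q=Q[(Q[:,2]>.265)&(Q[:,2]<.29)]
c=Q.mean(0);u,s,vt=np.linalg.svd(Q-c,full_matrices=False);t=(Q-c)@vt[0]
print(len(Q),c,vt[0],np.degrees(np.arctan2(vt[0][1],vt[0][0])),c+vt[0]*t.min(),c+vt[0]*t.max())
s=status.state();T=s['tool_pos'];n=np.array([-vt[0][1],vt[0][0]]);print('lat',(T[:2]-c[:2])@n, 'n',n,'along',(T[:2]-c[:2])@vt[0][:2])
for v in range(160,245,10):
  k=[P[v,u] for u in range(305,345) if P[v,u,2]>.262];k=np.array(k);print(v,np.round([k[:,2].max(),*k.mean(0)],4))
print(proj('wrist',[.6195,-.0025,.268]),proj('wrist',[.5615,-.0578,.25]))
a=cv2.imread('pics/w2.png');cv2.imwrite('pics/w2c.png',cv2.resize(a[100:270,240:410],None,fx=3.5,fy=3.5,interpolation=2))
E
```

```text
2495 [ 0.59000513 -0.03114676  0.28263001] [-0.72345884 -0.68347549  0.09730655] -136.62783775899197 [ 0.61621272 -0.00638759  0.27910504] [ 0.56329583 -0.05637992  0.28622246]
lat -0.0012139909001453002 n [ 0.68347549 -0.72345884] along 0.013923383793459788
160 [ 0.2806  0.6108 -0.0113  0.2783]
170 [ 0.2845  0.606  -0.0163  0.2811]
180 [ 0.4825  0.6016 -0.02    0.2888]
190 [ 0.2856  0.5951 -0.0263  0.2825]
200 [ 0.2856  0.5895 -0.0315  0.283 ]
210 [ 0.2865  0.5839 -0.0369  0.2835]
220 [ 0.2869  0.5782 -0.0424  0.284 ]
230 [ 0.2882  0.5725 -0.0478  0.2848]
240 [ 0.2885  0.5665 -0.0535  0.2851]
[321.91617372 141.45055694] [321.78042346 229.75859217]
```

View pics/w2c.png

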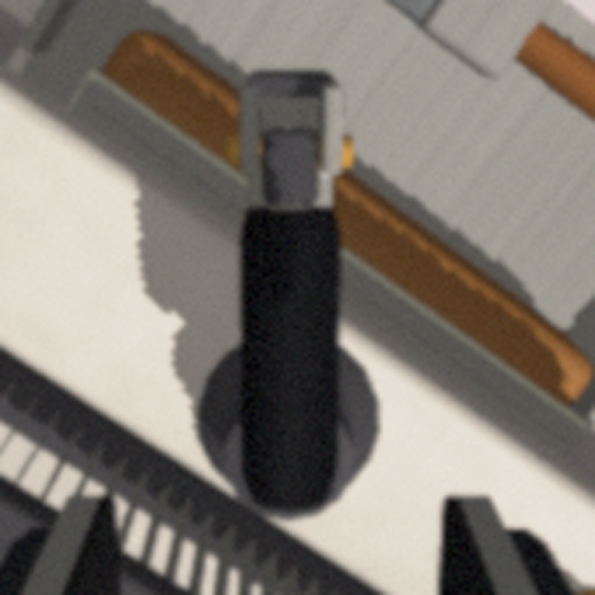

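play_rows(
  deltas=[
    [[0.002,-0.002,-0.02],0],
    [[0.002,-0.002,-0.04],0],
    [[0.002,-0.002,-0.053],0],
    [[0.002,-0.002,-0.053],0],
  ],
)

```text
time: 3.88
tool_pos: [0.5809, -0.0415, 0.2568]
tool_rot: [-0.001, 0.929, 0.371, -0.001]
contact_force: [-0.1, 0.5, 0.8]
gripper_width: 0.601
```

```bash
python3 - <<'E'
from h import *
st()
p,d=grab_frame('wrist');cv2.imwrite('pics/w3.png',p[150:400,200:440])
E
```

```text
t 3.88 p [ 0.5809 -0.0415  0.2568] q [-0.001  0.929  0.371 -0.001] F [-0.1  0.5  0.8] T [-0.03  0.05 -0.02] w 0.601 j [-0.199 -0.073  1.646  0.     1.571  0.612]
```

View pics/w3.png

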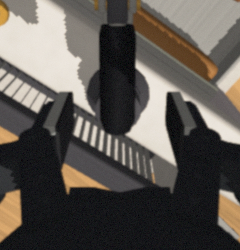

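play_rows(
  deltas=[
    [[0,0,0],0],
    [[0,0,0],0],
    [[0,0,0],0],
    [[0,0,0],0],
  ],
  grip=-1,
)

```text
time: 4.42
tool_pos: [0.5818, -0.0417, 0.259]
tool_rot: [0.0, 0.929, 0.371, 0.0]
contact_force: [0.0, 0.2, 0.3]
gripper_width: -0.0
```

```bash
python3 - <<'E'
from h import *
st()
p,d=grab_frame('wrist');cv2.imwrite('pics/w4.png',cv2.resize(p[150:400,200:440],None,fx=2,fy=2))
E
```

```text
t 4.42 p [ 0.5818 -0.0417  0.259 ] q [0.    0.929 0.371 0.   ] F [0.  0.2 0.3] T [ 0.01 -0.01  0.01] w -0.0 j [-0.199 -0.074  1.644 -0.     1.571  0.612]
```

View pics/w4.png

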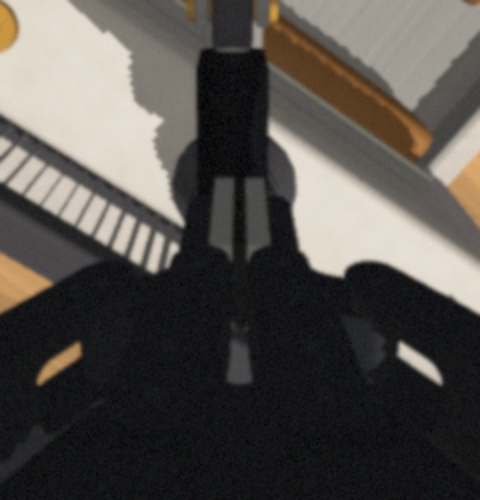

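```bash
python3 - <<'E'
from h import *
s=st()
T=np.array(s['tool_pos']);print(proj('wrist',T),proj('wrist',T+[0,0,.0187]),proj('wrist',[.6188,-.0051,.268]))
p,d=grab_frame('wrist');P=pts('wrist',d)
for v in range(170,262,6): print(v,[tuple(np.round(P[v,u],3).tolist()) for u in (310,316,320,325,330)])
for n,(a,b,c,e) in {'scene':(120,230,270,400),'top':(130,280,250,400)}.items():
    q,_=grab_frame(n);cv2.imwrite(f'pics/{n}4.png',cv2.resize(q[a:b,c:e],None,fx=5,fy=5,interpolation=2))
E
```

```text
t 4.47 p [ 0.5818 -0.0417  0.2589] q [0.    0.929 0.371 0.   ] F [-0.2  0.4 -0.6] T [0.01 0.   0.04] w 0.0 j [-0.199 -0.074  1.644  0.     1.571  0.612]
[320.91587192 231.21976811] [321.09095063 243.62428757] [319.34692406 155.13783121]
170 [(0.61, -0.006, 0.275), (0.612, -0.009, 0.274), (0.614, -0.011, 0.274), (0.616, -0.013, 0.275), (0.615, -0.019, 0.249)]
176 [(0.607, -0.009, 0.275), (0.61, -0.011, 0.275), (0.611, -0.013, 0.275), (0.613, -0.015, 0.274), (0.615, -0.017, 0.273)]
182 [(0.605, -0.011, 0.279), (0.608, -0.013, 0.279), (0.609, -0.014, 0.28), (0.611, -0.017, 0.279), (0.613, -0.019, 0.275)]
188 [(0.603, -0.013, 0.279), (0.605, -0.015, 0.28), (0.607, -0.017, 0.281), (0.609, -0.019, 0.279), (0.61, -0.021, 0.278)]
194 [(0.6, -0.015, 0.279), (0.603, -0.017, 0.281), (0.604, -0.019, 0.279), (0.606, -0.021, 0.279), (0.608, -0.024, 0.276)]
200 [(0.598, -0.017, 0.28), (0.6, -0.02, 0.28), (0.602, -0.022, 0.28), (0.604, -0.024, 0.28), (0.605, -0.026, 0.277)]
206 [(0.596, -0.02, 0.282), (0.598, -0.022, 0.28), (0.599, -0.024, 0.281), (0.601, -0.026, 0.279), (0.603, -0.029, 0.277)]
212 
[... 405 characters left out ...]
, 0.283), (0.589, -0.034, 0.281), (0.591, -0.036, 0.281), (0.592, -0.039, 0.279)]
236 [(0.582, -0.032, 0.282), (0.585, -0.035, 0.282), (0.586, -0.037, 0.281), (0.588, -0.039, 0.281), (0.589, -0.042, 0.278)]
242 [(0.584, -0.031, 0.295), (0.587, -0.033, 0.297), (0.589, -0.034, 0.296), (0.59, -0.036, 0.296), (0.592, -0.038, 0.296)]
248 [(0.585, -0.03, 0.304), (0.587, -0.033, 0.304), (0.589, -0.034, 0.304), (0.59, -0.036, 0.303), (0.592, -0.038, 0.304)]
254 [(0.585, -0.031, 0.309), (0.587, -0.033, 0.309), (0.588, -0.034, 0.309), (0.59, -0.036, 0.31), (0.592, -0.038, 0.309)]
260 [(0.585, -0.031, 0.316), (0.588, -0.033, 0.316), (0.589, -0.034, 0.316), (0.59, -0.036, 0.315), (0.591, -0.038, 0.314)]
```

View pics/scene4.png

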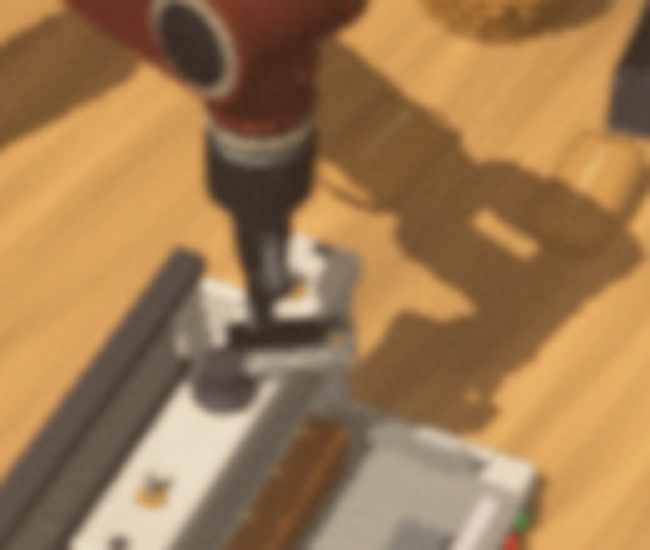

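```bash
python3 - <<'E'
from h import *
s=st()
T=np.array(s['tool_pos']);print((proj('scene',T)-[270,120])*5,(proj('scene',[.5785,-.042,.285])-[270,120])*5)
print((proj('top',T)-[250,130])*5)
p,d=grab_frame('wrist');cv2.imwrite('pics/w5.png',cv2.resize(p[140:280,240:400],None,fx=5,fy=5,interpolation=2))
print(np.round(camera_params('wrist')['world_from_camera'],4))
P=pts('wrist',d)
for v in range(262,400,12): print(v,[tuple(np.round(P[v,u],3).tolist()) for u in (310,320,330)])
E
```

```text
t 4.62 p [ 0.5817 -0.0417  0.2588] q [ 0.     0.929  0.371 -0.   ] F [ 0.3  0.5 -0.7] T [-0.01 -0.03 -0.02] w 0.004 j [-0.199 -0.074  1.644 -0.     1.571  0.612]
[259.01600643 347.85728841] [254.95807723 320.69377396]
[364.28252352 283.33080518]
[[ 6.884e-01  6.929e-01  2.146e-01  6.354e-01]
 [-7.253e-01  6.576e-01  2.035e-01  1.070e-02]
 [-1.000e-04 -2.957e-01  9.553e-01  4.309e-01]
 [ 0.000e+00  0.000e+00  0.000e+00  1.000e+00]]
262 [(0.586, -0.031, 0.317), (0.588, -0.035, 0.316), (0.592, -0.038, 0.317)]
274 [(0.587, -0.03, 0.329), (0.588, -0.035, 0.326), (0.592, -0.036, 0.329)]
286 [(0.587, -0.031, 0.338), (0.583, -0.039, 0.326), (0.592, -0.037, 0.337)]
298 [(0.587, -0.03, 0.345), (0.579, -0.043, 0.326), (0.591, -0.036, 0.344)]
310 [(0.585, -0.032, 0.349), (0.575, -0.047, 0.326), (0.591, -0.037, 0.35)]
322 [(0.575, -0.042, 0.338), (0.465, -0.152, 0.158), (0.588, -0.039, 0.352)]
334 [(0.572, -0.044, 0.341), (0.453, -0.164, 0.159), (0.585, -0.042, 0.352)]
346 [(0.586, -0.032, 0.365), (0.588, -0.035, 0.365), (0.59, -0.036, 0.365)]
358 [(0.587, -0.032, 0.37), (0.588, -0.034, 0.369), (0.591, -0.036, 0.37)]
370 [(0.586, -0.032, 0.373), (0.589, -0.034, 0.374), (0.59, -0.036, 0.373)]
382 [(0.586, -0.033, 0.376), (0.588, -0.035, 0.377), (0.589, -0.037, 0.376)]
394 [(0.587, -0.032, 0.381), (0.588, -0.034, 0.38), (0.59, -0.036, 0.38)]
```

View pics/w5.png

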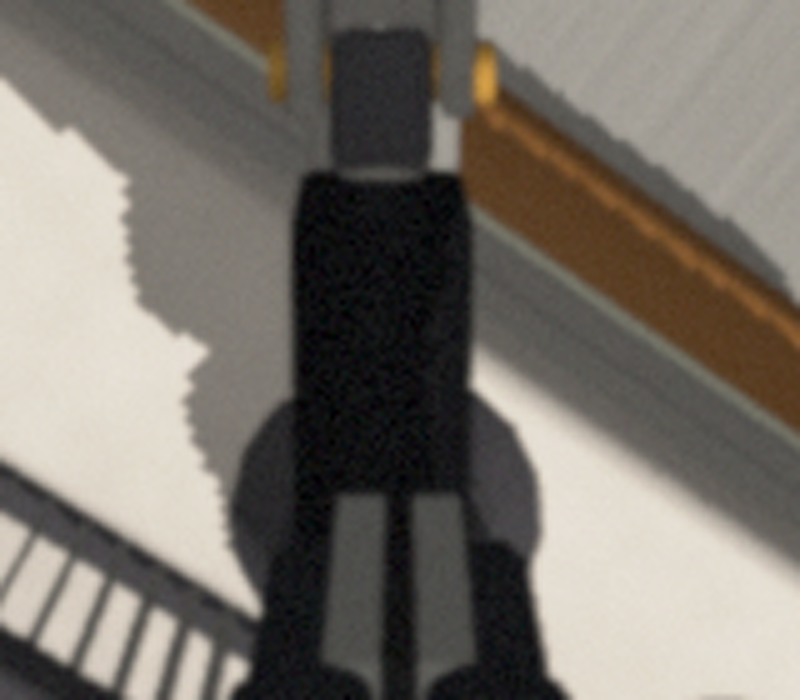

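View pics/top4.png

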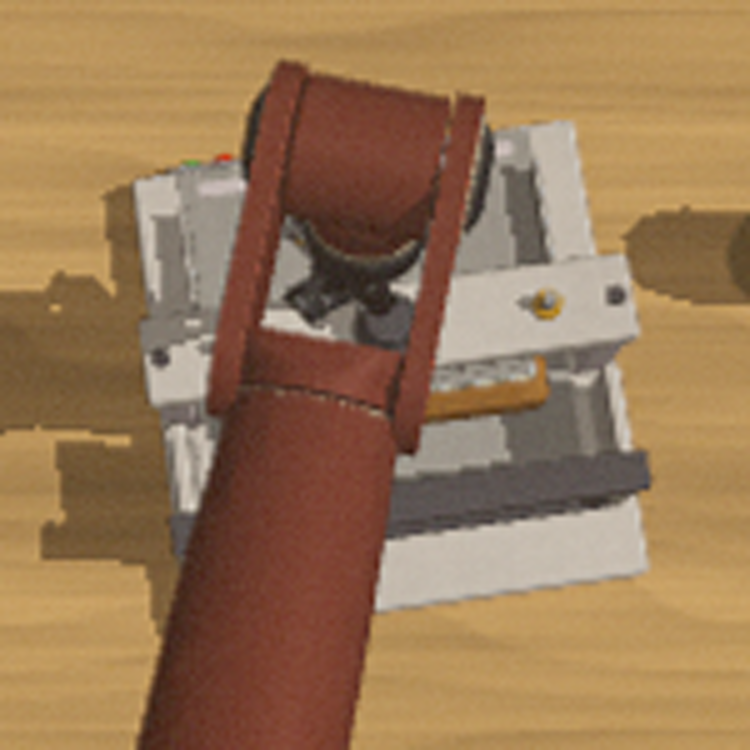

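```bash
python3 - <<'E'
from h import *
T=np.array([.2545,-.5701,.2006]);y=np.array([np.cos(np.radians(-66)),np.sin(np.radians(-66)),0])
for dz in (0,.0187,.04):
  for s in (-.05,0,.05): print(dz,s,(proj('scene',T+y*s+[0,0,dz])-[110,190])*7)
a=cv2.imread('pics/scene0.png');cv2.imwrite('pics/s0c.png',cv2.resize(a[190:275,110:190],None,fx=7,fy=7,interpolation=2))
E
```

```text
0 -0.05 [340.93021528 384.91485629]
0 0 [298.68246438 466.94762667]
0 0.05 [254.60920033 552.52500946]
0.0187 -0.05 [330.91668825 361.36025856]
0.0187 0 [288.08026579 443.61866648]
0.0187 0.05 [243.37610507 529.46367585]
0.04 -0.05 [319.29673855 334.02690837]
0.04 0 [275.77231927 416.53639747]
0.04 0.05 [230.33035286 502.68099157]
```

View pics/s0c.png

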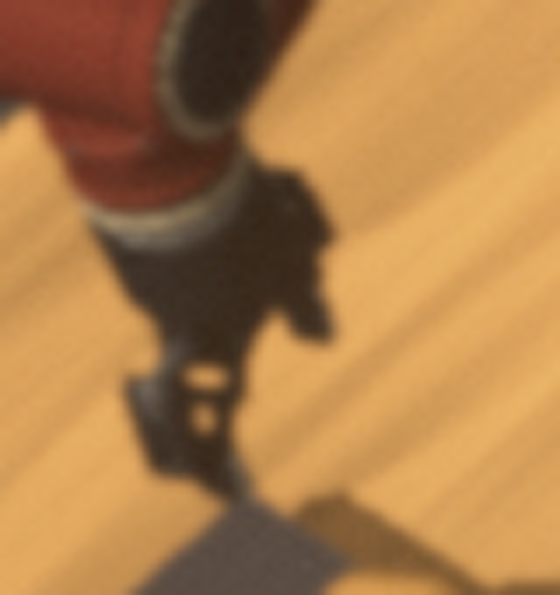

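play_rows(
  deltas=[
    [[-0.001,0.001,0.01],0],
    [[-0.001,0.001,0.01],0],
    [[-0.001,0.001,-0.005],0],
    [[-0.001,0.001,-0.02],0],
    [[-0.001,0.001,-0.02],0],
  ],
  grip=0.2,
)

```text
time: 5.3
tool_pos: [0.5792, -0.0404, 0.2354]
tool_rot: [-0.001, 0.929, 0.371, -0.002]
contact_force: [0.4, 0.6, 0.3]
gripper_width: 0.603
```

```bash
python3 - <<'E'
from h import *
st()
p,d=grab_frame('wrist');cv2.imwrite('pics/w6.png',cv2.resize(p[150:400,200:440],None,fx=2,fy=2))
P=pts('wrist',d);np.save('w6.npy',P)
q,_=grab_frame('scene');cv2.imwrite('pics/scene6.png',cv2.resize(q[120:230,270:400],None,fx=5,fy=5,interpolation=2))
E
```

```text
t 5.3 p [ 0.5792 -0.0404  0.2354] q [-0.001  0.929  0.371 -0.002] F [0.4 0.6 0.3] T [0.02 0.03 0.  ] w 0.603 j [-0.198 -0.066  1.676  0.     1.538  0.613]
```

View pics/w6.png

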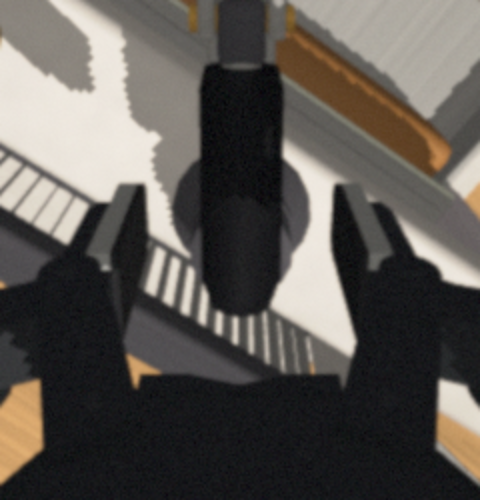

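View pics/scene6.png

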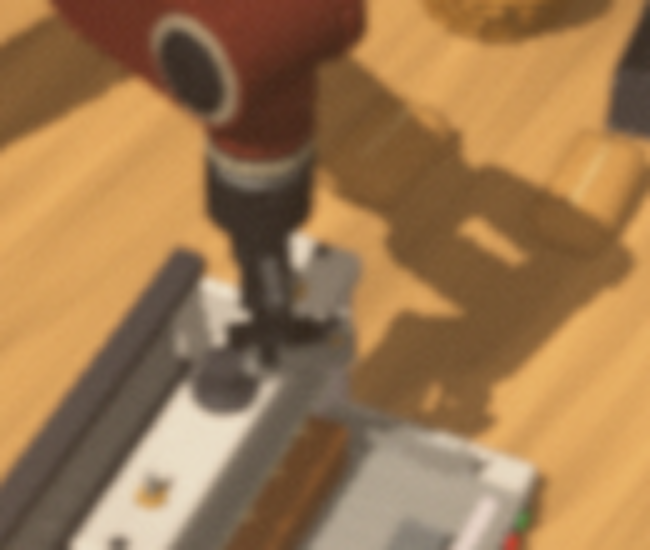

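```bash
python3 - <<'E'
from h import *
P=np.load('w6.npy')
for v in range(232,290,5): print(v,[tuple(np.round(P[v,u],3).tolist()) for u in (262,266,270,370,374,378)])
E
```

```text
232 [(0.544, -0.015, 0.219), (0.546, -0.017, 0.219), (0.548, -0.019, 0.22), (0.596, -0.08, 0.203), (0.59, -0.103, 0.158), (0.593, -0.104, 0.162)]
237 [(0.541, -0.017, 0.219), (0.543, -0.019, 0.22), (0.545, -0.022, 0.219), (0.595, -0.078, 0.214), (0.596, -0.083, 0.208), (0.597, -0.088, 0.201)]
242 [(0.566, -0.011, 0.275), (0.567, -0.012, 0.274), (0.568, -0.014, 0.274), (0.605, -0.053, 0.274), (0.606, -0.054, 0.273), (0.608, -0.055, 0.275)]
247 [(0.566, -0.012, 0.28), (0.568, -0.013, 0.28), (0.568, -0.015, 0.278), (0.604, -0.052, 0.28), (0.606, -0.053, 0.28), (0.607, -0.055, 0.28)]
252 [(0.567, -0.012, 0.286), (0.569, -0.014, 0.286), (0.566, -0.017, 0.279), (0.603, -0.053, 0.281), (0.605, -0.052, 0.285), (0.606, -0.054, 0.285)]
257 [(0.568, -0.013, 0.291), (0.569, -0.015, 0.289), (0.565, -0.018, 0.28), (0.601, -0.055, 0.282), (0.604, -0.052, 0.289), (0.606, -0.053, 0.29)]
262 [(0.568, -0.014, 0.295), (0.567, -0.016, 0.291), (0.563, -0.02, 0.28), (0.6, -0.056, 0.284), (0.603, -0.053, 0.292), (0.605, -0.052, 0.295)]
267 [(0.569, -0.014, 0.299), (0.565, -0.018, 0.29), (0.561, -0.022, 0.281), (0.597, -0.058, 0.283), (0.602, -0.054, 0.294), (0.605, -0.052, 0.3)]
272 [(0.567, -0.016, 0.3), (0.564, -0.019, 0.292), (0.559, -0.024, 0.281), (0.596, -0.059, 0.285), (0.6, -0.055, 0.294), (0.603, -0.052, 0.302)]
277 [(0.566, -0.017, 0.3), (0.634, 0.012, 0.409), (0.558, -0.025, 0.283), (0.594, -0.061, 0.285), (0.598, -0.057, 0.294), (0.602, -0.054, 0.302)]
282 [(0.564, -0.019, 0.301), (0.56, -0.023, 0.293), (0.556, -0.027, 0.284), (0.592, -0.063, 0.286), (0.597, -0.059, 0.295), (0.6, -0.055, 0.303)]
287 [(0.562, -0.021, 0.301), (0.558, -0.024, 0.293), (0.554, -0.029, 0.284), (0.591, -0.064, 0.287), (0.595, -0.06, 0.296), (0.599, -0.056, 0.304)]
```

play_rows(
  deltas=[
    [[0,0,-0.01],0],
    [[0,0,-0.017],0],
    [[0,0,-0.017],0],
  ],
)

```text
time: 5.78
tool_pos: [0.5802, -0.0406, 0.2206]
tool_rot: [-0.001, 0.929, 0.371, -0.001]
contact_force: [0.5, 0.7, 0.5]
gripper_width: 0.601
```

play_rows(
  deltas=[
    [[0,0,0],0],
    [[0,0,0],0],
    [[0,0,0],0],
    [[0,0,0],0],
  ],
  grip=-1,
)

```text
time: 6.28
tool_pos: [0.5804, -0.0404, 0.2222]
tool_rot: [-0.0, 0.929, 0.371, -0.0]
contact_force: [-3.4, 2.0, 2.8]
gripper_width: 0.24
```

```bash
python3 - <<'E'
from h import *
st()
p,d=grab_frame('wrist');cv2.imwrite('pics/w7.png',cv2.resize(p[150:400,200:440],None,fx=2,fy=2))
E
```

```text
t 6.28 p [ 0.5804 -0.0404  0.2222] q [-0.     0.929  0.371 -0.   ] F [-3.4  2.   2.8] T [ 0.35  0.62 -0.05] w 0.24 j [-0.198 -0.06   1.692  0.     1.511  0.613]
```

View pics/w7.png

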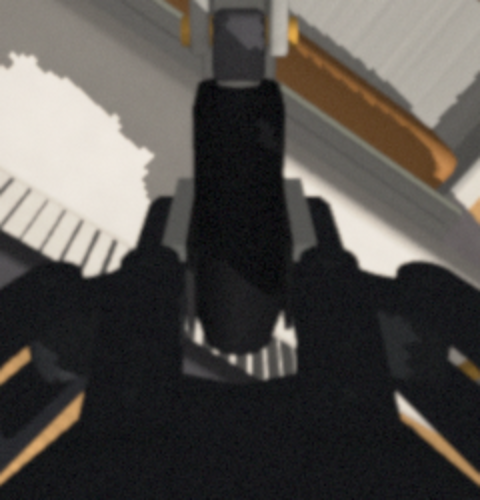

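play_rows(
  deltas=[
    [[0.0006,0.0006,0.0053],0],
    [[0.0015,0.0014,0.0104],0],
    [[0.0028,0.0027,0.0155],0],
    [[0.0045,0.0043,0.0203],0],
    [[0.0065,0.0062,0.0248],0],
  ],
)

```text
time: 6.95
tool_pos: [0.5861, -0.0348, 0.2458]
tool_rot: [-0.001, 0.929, 0.371, -0.002]
contact_force: [-5.1, -1.9, -12.0]
gripper_width: 0.236
```

```bash
python3 - <<'E'
from h import *
st()
p,d=grab_frame('wrist');cv2.imwrite('pics/w8.png',cv2.resize(p[100:400,200:440],None,fx=2,fy=2))
q,_=grab_frame('scene');cv2.imwrite('pics/scene8.png',cv2.resize(q[120:230,270:400],None,fx=5,fy=5,interpolation=2))
E
```

```text
t 6.95 p [ 0.5861 -0.0348  0.2458] q [-0.001  0.929  0.371 -0.002] F [ -5.1  -1.9 -12. ] T [-0.66  1.09  0.01] w 0.236 j [-1.850e-01 -5.600e-02  1.649e+00 -1.000e-03  1.553e+00  6.260e-01]
```

View pics/w8.png

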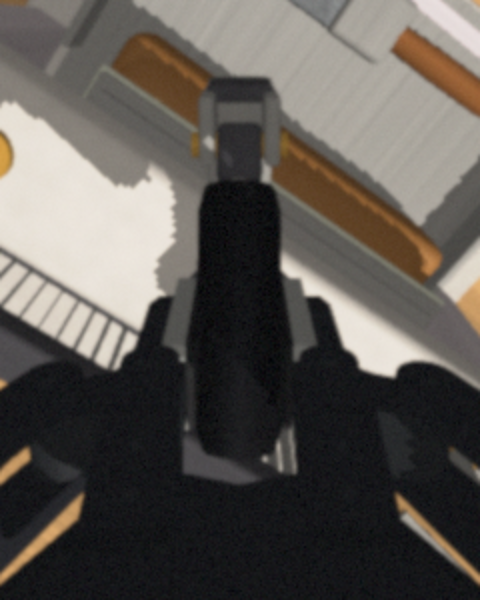

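View pics/scene8.png

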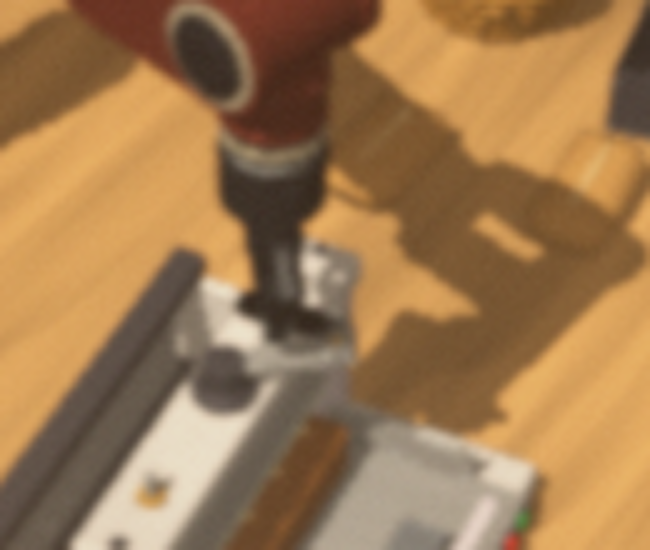

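play_rows(
  deltas=[
    [[0.0023,0.0022,0.0042],0],
    [[0.005,0.0048,0.0081],0],
    [[0.0079,0.0075,0.0117],0],
    [[0.011,0.0105,0.0148],0],
    [[0.0143,0.0137,0.0174],0],
  ],
)

```text
time: 7.68
tool_pos: [0.5996, -0.022, 0.2633]
tool_rot: [0.0, 0.929, 0.37, -0.003]
contact_force: [-7.3, -4.3, -10.8]
gripper_width: 0.233
```

```bash
python3 - <<'E'
from h import *
st()
p,d=grab_frame('wrist');cv2.imwrite('pics/w9.png',cv2.resize(p[100:400,200:440],None,fx=2,fy=2))
E
```

```text
t 7.67 p [ 0.5996 -0.022   0.2633] q [ 0.     0.929  0.37  -0.003] F [ -7.3  -4.3 -10.8] T [-1.02  1.57 -0.03] w 0.233 j [-0.159 -0.031  1.596 -0.004  1.583  0.653]
```

View pics/w9.png

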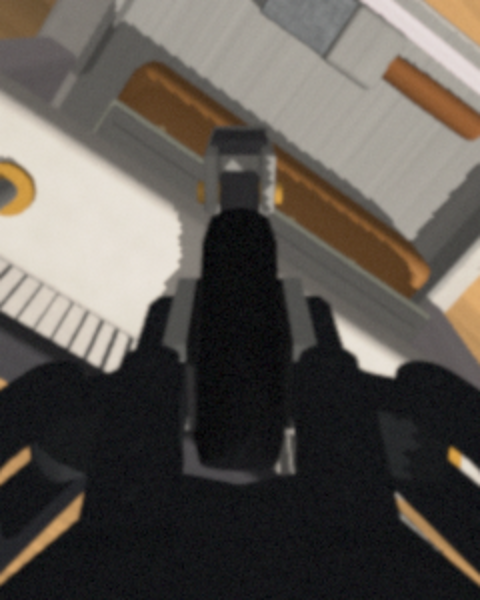

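play_rows(
  deltas=[
    [[0.0035,0.0034,0.0022],0],
    [[0.0072,0.0068,0.0039],0],
    [[0.011,0.0105,0.005],0],
    [[0.0148,0.014,0.0057],0],
    [[0.0187,0.0178,0.0058],0],
  ],
)

```text
time: 8.35
tool_pos: [0.6184, -0.0045, 0.2713]
tool_rot: [0.001, 0.929, 0.37, -0.003]
contact_force: [-13.2, -7.0, -4.1]
gripper_width: 0.23
```

```bash
python3 - <<'E'
from h import *
st()
p,d=grab_frame('wrist');cv2.imwrite('pics/w10.png',cv2.resize(p[100:400,200:440],None,fx=2,fy=2))
q,_=grab_frame('scene');cv2.imwrite('pics/scene10.png',cv2.resize(q[120:230,270:400],None,fx=5,fy=5,interpolation=2))
E
```

```text
t 8.35 p [ 0.6184 -0.0045  0.2713] q [ 0.001  0.929  0.37  -0.003] F [-13.2  -7.   -4.1] T [-1.25  2.37 -0.04] w 0.23 j [-0.126  0.009  1.543 -0.004  1.594  0.687]
```

View pics/w10.png

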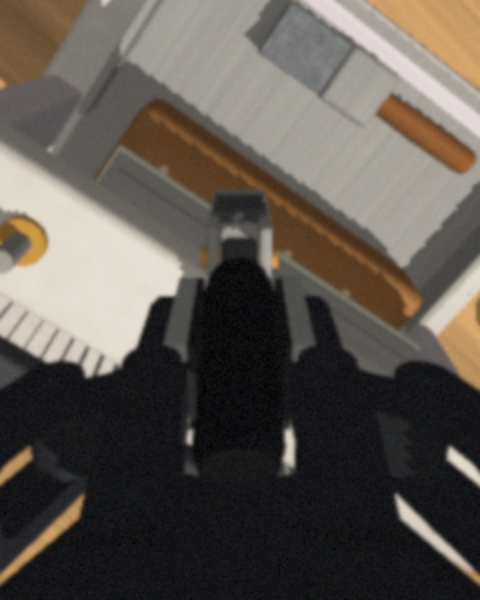

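View pics/scene10.png

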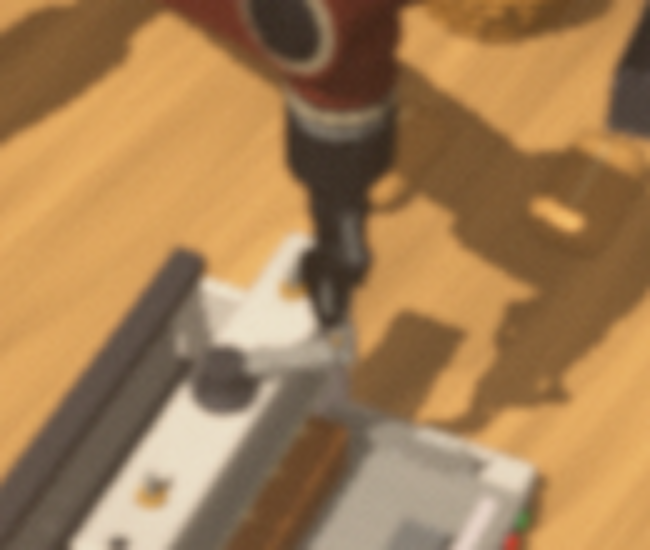

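play_rows(
  deltas=[
    [[0.002,0.002,0],0],
    [[0.004,0.004,0],0],
    [[0.004,0.004,0],0],
  ],
)

```text
time: 8.82
tool_pos: [0.6227, -0.0006, 0.2717]
tool_rot: [0.001, 0.929, 0.37, -0.002]
contact_force: [-10.6, -4.9, -3.4]
gripper_width: 0.227
```

play_rows(
  deltas=[
    [[0.002,0.002,0],0],
    [[0.004,0.004,0],0],
    [[0.004,0.004,0],0],
  ],
)

```text
time: 9.2
tool_pos: [0.6272, 0.0036, 0.2716]
tool_rot: [0.001, 0.929, 0.37, -0.002]
contact_force: [-9.9, -5.2, -5.0]
gripper_width: 0.211
```

```bash
python3 - <<'E'
from h import *
st()
p,d=grab_frame('wrist');cv2.imwrite('pics/w11.png',cv2.resize(p[100:400,200:440],None,fx=2,fy=2))
q,_=grab_frame('scene');cv2.imwrite('pics/scene11.png',cv2.resize(q[120:230,270:400],None,fx=5,fy=5,interpolation=2))
E
```

```text
t 9.2 p [0.6272 0.0036 0.2716] q [ 0.001  0.929  0.37  -0.002] F [-9.9 -5.2 -5. ] T [-0.96  1.69 -0.1 ] w 0.211 j [-0.111  0.028  1.523 -0.003  1.593  0.701]
```

View pics/w11.png

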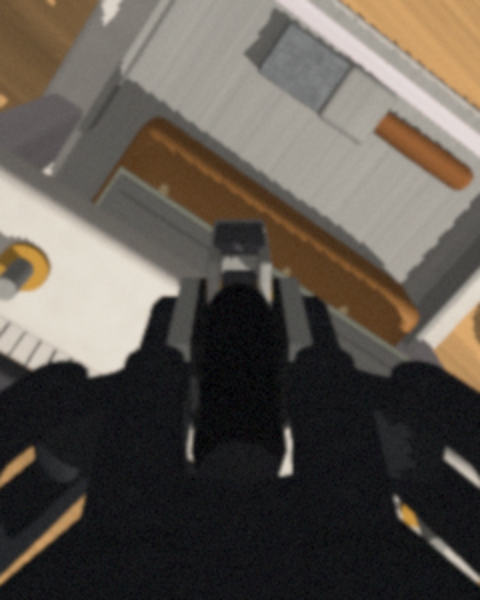

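View pics/scene11.png

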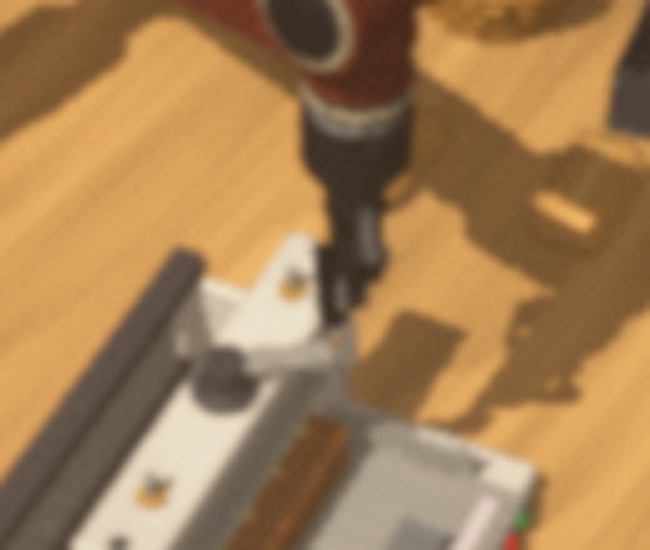

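play_rows(
  deltas=[
    [[0,0,0],0],
    [[0,0,0],0],
    [[0,0,0.03],0],
    [[-0.02,-0.02,0.08],0],
    [[-0.05,-0.05,0.11],0],
  ],
  grip=0.2,
)

```text
time: 9.93
tool_pos: [0.5794, -0.0448, 0.3851]
tool_rot: [0.002, 0.928, 0.372, 0.004]
contact_force: [1.2, -0.6, 1.0]
gripper_width: 0.6
```

play_rows(
  deltas=[
    [[-0.03,-0.03,0.01],0],
    [[-0.06,-0.06,0.02],0],
    [[-0.06,-0.06,0.02],0],
  ],
)

```text
time: 10.3
tool_pos: [0.5183, -0.1064, 0.4042]
tool_rot: [0.003, 0.929, 0.37, 0.003]
contact_force: [0.9, -0.1, 0.1]
gripper_width: 0.603
```

```bash
python3 - <<'E'
from h import *
st()
p,d=grab_frame('wrist');cv2.imwrite('pics/w12.png',p);P=pts('wrist',d);np.save('w12.npy',P)
q,ds=grab_frame('scene');cv2.imwrite('pics/scene12.png',cv2.resize(q[120:230,270:400],None,fx=5,fy=5,interpolation=2));np.save('s12.npy',pts('scene',ds))
Q=P.reshape(-1,3);k=Q[(Q[:,2]>.27)&(Q[:,2]<.36)&(np.hypot(Q[:,0]-.62,Q[:,1])<.05)]
for a in np.arange(.27,.36,.01):
    m=k[(k[:,2]>=a)&(k[:,2]<a+.01)]; print(round(a,2),len(m),np.round(m.mean(0),4) if len(m) else '')
E
```

```text
t 10.3 p [ 0.5183 -0.1064  0.4042] q [0.003 0.929 0.37  0.003] F [ 0.9 -0.1  0.1] T [ 0.05 -0.07  0.01] w 0.603 j [-0.344 -0.221  1.54   0.     1.814  0.47 ]
0.27 14 [ 0.6202 -0.0048  0.2707]
0.28 16 [ 0.6115 -0.01    0.2878]
0.29 29 [ 0.611  -0.0104  0.2948]
0.3 41 [ 0.6108 -0.0109  0.3045]
0.31 44 [ 0.61   -0.0109  0.3151]
0.32 48 [ 0.6099 -0.012   0.3251]
0.33 100 [ 0.6105 -0.0112  0.3367]
0.34 695 [ 0.6143 -0.0064  0.344 ]
0.35 0
```

View pics/w12.png

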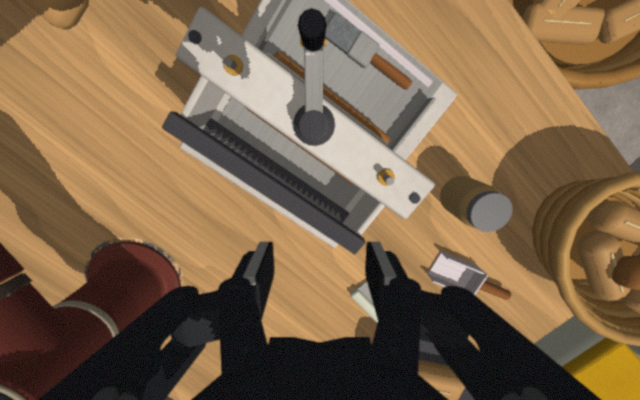

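View pics/scene12.png

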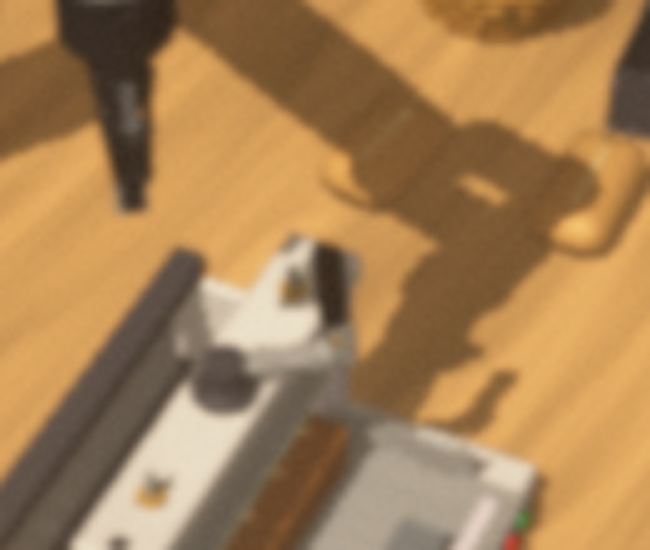

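play_rows(
  deltas=[
    [[0.035,0.037,0],0],
    [[0.07,0.074,-0.02],0],
    [[0.07,0.074,-0.07],0],
    [[0.07,0.074,-0.119],0],
    [[0.07,0.074,-0.119],0],
  ],
  grip=-1,
)

```text
time: 11.02
tool_pos: [0.5862, -0.0293, 0.2749]
tool_rot: [-0.003, 0.928, 0.372, -0.004]
contact_force: [-0.4, -0.3, -0.6]
gripper_width: -0.004
```

play_rows(
  deltas=[
    [[0.004,0.004,0],0],
    [[0.008,0.0075,0],0],
    [[0.01,0.0095,0],0],
    [[0.01,0.0095,0],0],
  ],
)

```text
time: 11.52
tool_pos: [0.5988, -0.0215, 0.282]
tool_rot: [0.0, 0.929, 0.371, 0.001]
contact_force: [-0.2, -0.4, 0.4]
gripper_width: 0.003
```

play_rows(
  deltas=[
    [[0.001,0.001,0],0],
    [[0.002,0.002,0],0],
    [[0.002,0.002,0],0],
  ],
)

```text
time: 11.9
tool_pos: [0.6002, -0.0199, 0.2812]
tool_rot: [0.0, 0.929, 0.371, -0.0]
contact_force: [-1.7, -2.3, 2.4]
gripper_width: 0.001
```

play_rows(
  deltas=[
    [[0.001,0.001,0],0],
    [[0.002,0.002,0],0],
    [[0.002,0.002,0],0],
  ],
)

```text
time: 12.28
tool_pos: [0.6023, -0.0175, 0.2808]
tool_rot: [0.0, 0.929, 0.371, -0.0]
contact_force: [-1.1, -2.0, 1.5]
gripper_width: 0.003
```

play_rows(
  deltas=[
    [[0.001,0.001,0],0],
    [[0.002,0.002,0],0],
    [[0.002,0.002,0],0],
  ],
)

```text
time: 12.65
tool_pos: [0.6027, -0.0172, 0.2809]
tool_rot: [0.001, 0.929, 0.37, -0.003]
contact_force: [-7.5, -7.1, 5.1]
gripper_width: -0.003
```

play_rows(
  deltas=[
    [[0.001,0.001,0],0],
    [[0.002,0.002,0],0],
    [[0.002,0.002,0],0],
  ],
)

```text
time: 13.02
tool_pos: [0.6032, -0.0173, 0.2809]
tool_rot: [0.002, 0.929, 0.369, -0.005]
contact_force: [-13.6, -13.5, 6.1]
gripper_width: -0.003
```

play_rows(
  deltas=[
    [[-0.015,-0.015,0],0],
    [[-0.02,-0.02,0.05],0],
    [[-0.02,-0.02,0.09],0],
    [[-0.01,-0.01,0.09],0],
    [[-0.01,-0.01,0.09],0],
  ],
  grip=0.2,
)

```text
time: 13.65
tool_pos: [0.5964, -0.0227, 0.3695]
tool_rot: [-0.001, 0.928, 0.371, -0.0]
contact_force: [-0.8, -0.3, -0.5]
gripper_width: 0.601
```

```bash
python3 - <<'E'
from h import *
st()
p,d=grab_frame('wrist');cv2.imwrite('pics/w13.png',p)
E
```

```text
t 13.65 p [ 0.5964 -0.0227  0.3695] q [-0.001  0.928  0.371 -0.   ] F [-0.8 -0.3 -0.5] T [-0.02  0.   -0.04] w 0.601 j [-1.630e-01 -5.800e-02  1.449e+00  1.000e-03  1.752e+00  6.470e-01]
```

View pics/w13.png

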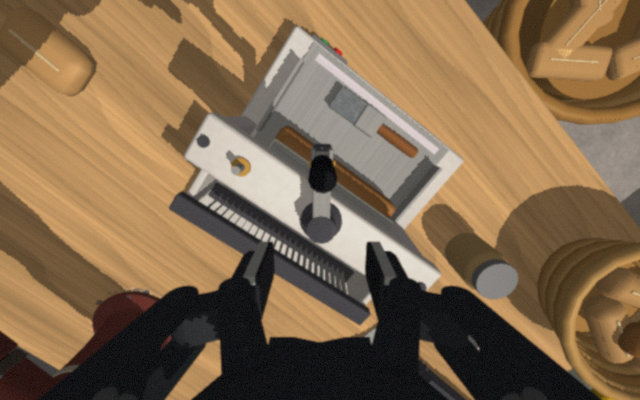

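play_rows(
  deltas=[
    [[0.0225,0.0205,0],0],
    [[0.0225,0.0205,-0.03],0],
    [[0.0225,0.0205,-0.07],0],
    [[0.0225,0.0205,-0.107],0],
    [[0.0225,0.0205,-0.107],0],
  ],
)

```text
time: 14.32
tool_pos: [0.6157, -0.0026, 0.2573]
tool_rot: [-0.003, 0.929, 0.371, -0.005]
contact_force: [-0.8, 0.1, 0.5]
gripper_width: 0.602
```

play_rows(
  deltas=[
    [[0,0,0],0],
    [[0,0,0],0],
    [[0,0,0],0],
    [[0,0,0],0],
  ],
  grip=-1,
)

```text
time: 14.82
tool_pos: [0.6198, -0.0033, 0.2662]
tool_rot: [0.001, 0.929, 0.371, 0.002]
contact_force: [1.5, -0.6, 5.2]
gripper_width: 0.243
```

```bash
python3 - <<'E'
from h import *
st()
p,d=grab_frame('wrist');cv2.imwrite('pics/w14.png',cv2.resize(p[100:400,200:440],None,fx=2,fy=2))
q,_=grab_frame('scene');cv2.imwrite('pics/scene14.png',cv2.resize(q[120:230,270:400],None,fx=5,fy=5,interpolation=2))
E
```

```text
t 14.82 p [ 0.6198 -0.0033  0.2662] q [0.001 0.929 0.371 0.002] F [ 1.5 -0.6  5.2] T [-0.04 -0.13  0.  ] w 0.243 j [-0.125  0.008  1.553 -0.     1.577  0.686]
```

View pics/w14.png

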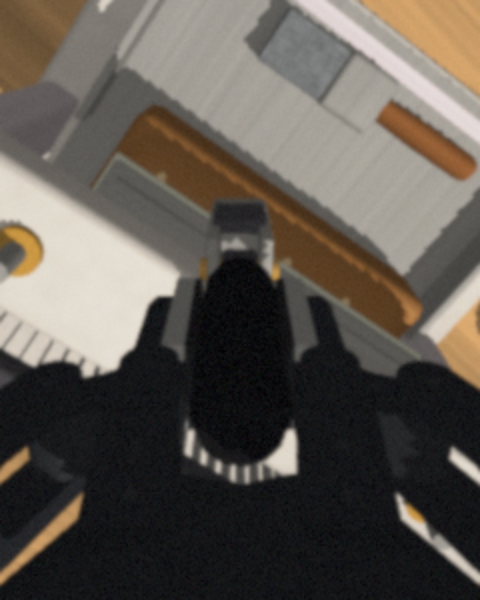

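View pics/scene14.png

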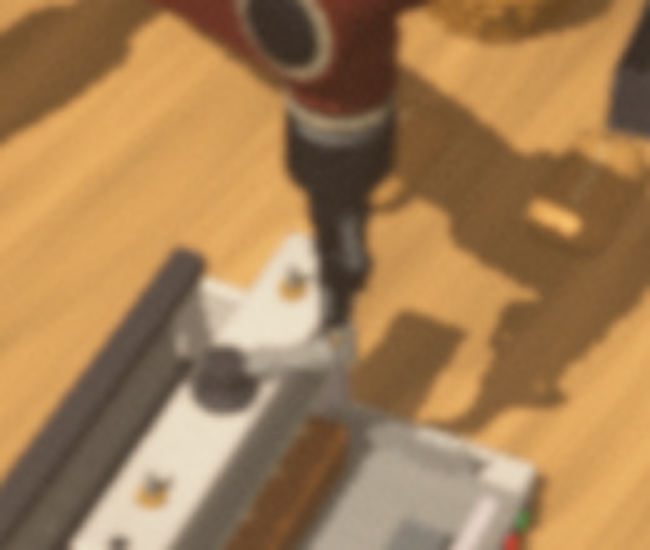

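```bash
cat > path.py <<'E'
import numpy as np,sys
def rows(q0,dq,n,C=(.561,-.0573),R=.0815,R0=None,phi=np.radians(43.2),hold=0):
    f=lambda q,r:np.array(C)+r*np.array([np.cos(phi-q),np.sin(phi-q)])
    a=f(q0,R0 or R)
    return [[[round(float(x),4) for x in f(q0+dq*i,R)-a]+[0],0] for i in range(1,n+1)]
if __name__=='__main__':
    q=0
    print(q,rows(0,.1,5,R0=.0805))
    for k in range(1,6): print(k*.5,str(rows(k*.5,.1,5)))
E
python3 path.py
```

```text
0 [[[0.006, -0.0055, 0], 0], [[0.0106, -0.0122, 0], 0], [[0.0146, -0.0194, 0], 0], [[0.0178, -0.0269, 0], 0], [[0.0202, -0.0346, 0], 0]]
0.5 [[[0.0017, -0.008, 0], 0], [[0.0025, -0.0161, 0], 0], [[0.0025, -0.0242, 0], 0], [[0.0017, -0.0323, 0], 0], [[0.0002, -0.0403, 0], 0]]
1.0 [[[-0.0024, -0.0078, 0], 0], [[-0.0055, -0.0153, 0], 0], [[-0.0094, -0.0225, 0], 0], [[-0.014, -0.0292, 0], 0], [[-0.0192, -0.0355, 0], 0]]
1.5 [[[-0.0058, -0.0057, 0], 0], [[-0.0122, -0.0108, 0], 0], [[-0.019, -0.0152, 0], 0], [[-0.0263, -0.0189, 0], 0], [[-0.0338, -0.0219, 0], 0]]
2.0 [[[-0.0078, -0.0022, 0], 0], [[-0.0159, -0.0036, 0], 0], [[-0.024, -0.0042, 0], 0], [[-0.0321, -0.004, 0], 0], [[-0.0402, -0.003, 0], 0]]
2.5 [[[-0.0079, 0.0018, 0], 0], [[-0.0157, 0.0044, 0], 0], [[-0.0231, 0.0078, 0], 0], [[-0.0301, 0.0119, 0], 0], [[-0.0367, 0.0166, 0], 0]]
```

play_rows(
  deltas=[
    [[0.006,-0.0055,0],0],
    [[0.0106,-0.0122,0],0],
    [[0.0146,-0.0194,0],0],
    [[0.0178,-0.0269,0],0],
    [[0.0202,-0.0346,0],0],
  ],
)

```text
time: 15.55
tool_pos: [0.6386, -0.0367, 0.2661]
tool_rot: [-0.001, 0.929, 0.371, 0.0]
contact_force: [-4.4, 3.4, 7.5]
gripper_width: 0.244
```

```bash
cat > an.py <<'E'
from h import *
def an(C=(.561,-.0573)):
    s=status.state();p=np.array(s['tool_pos'][:2])-C;F=np.array(s['contact_force'])
    a=np.arctan2(p[1],p[0]);r=np.hypot(*p);er=p/r;et=np.array([er[1],-er[0]])
    print('t %.2f q %.3f r %.4f Frad(on tool) %.1f Ftan(on tool, cw+) %.1f Fz %.1f w %.3f'%(s['time'],(np.radians(43.2)-a)%(2*np.pi),r,F[:2]@er,F[:2]@et,F[2],s['gripper_width']), np.round(s['tool_pos'],4),np.round(s['contact_force'],1))
an()
E
python3 an.py
```

```text
t 15.55 q 0.494 r 0.0803 Frad(on tool) -3.4 Ftan(on tool, cw+) -4.4 Fz 7.5 w 0.244 [ 0.6386 -0.0367  0.2661] [-4.4  3.4  7.5]
```

play_rows(
  deltas=[
    [[0.0017,-0.008,0],0],
    [[0.0025,-0.0161,0],0],
    [[0.0025,-0.0242,0],0],
    [[0.0017,-0.0323,0],0],
    [[0.0002,-0.0403,0],0],
  ],
)

```text
time: 16.18
tool_pos: [0.6394, -0.0764, 0.2661]
tool_rot: [-0.001, 0.928, 0.371, 0.001]
contact_force: [-2.7, 5.4, 6.7]
gripper_width: 0.25
```

```bash
python3 an.py
```

```text
t 16.18 q 0.993 r 0.0807 Frad(on tool) -3.9 Ftan(on tool, cw+) -4.6 Fz 6.7 w 0.250 [ 0.6394 -0.0764  0.2661] [-2.7  5.4  6.7]
```

play_rows(
  deltas=[
    [[-0.0024,-0.0078,0],0],
    [[-0.0055,-0.0153,0],0],
    [[-0.0094,-0.0225,0],0],
    [[-0.014,-0.0292,0],0],
    [[-0.0192,-0.0355,0],0],
  ],
)

```text
time: 16.8
tool_pos: [0.6208, -0.1119, 0.2662]
tool_rot: [-0.001, 0.928, 0.371, 0.002]
contact_force: [1.3, 4.6, 6.9]
gripper_width: 0.241
```

```bash
python3 an.py; python3 - <<'E'
from h import *
q,_=grab_frame('scene');cv2.imwrite('pics/scene15.png',cv2.resize(q[120:230,270:400],None,fx=5,fy=5,interpolation=2))
E
```

```text
t 16.80 q 1.493 r 0.0810 Frad(on tool) -2.1 Ftan(on tool, cw+) -4.3 Fz 6.9 w 0.241 [ 0.6208 -0.1119  0.2662] [1.3 4.6 6.9]
```

View pics/scene15.png

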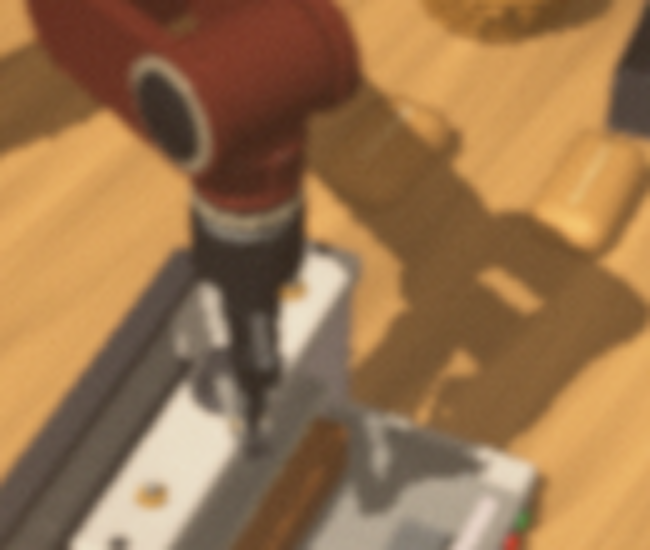

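play_rows(
  deltas=[
    [[-0.0058,-0.0057,0],0],
    [[-0.0122,-0.0108,0],0],
    [[-0.019,-0.0152,0],0],
    [[-0.0263,-0.0189,0],0],
    [[-0.0338,-0.0219,0],0],
  ],
)

```text
time: 17.48
tool_pos: [0.5875, -0.1338, 0.2662]
tool_rot: [-0.0, 0.928, 0.371, 0.003]
contact_force: [2.5, 3.8, 6.1]
gripper_width: 0.241
```

```bash
python3 an.py
```

```text
t 17.48 q 1.991 r 0.0810 Frad(on tool) -2.8 Ftan(on tool, cw+) -3.6 Fz 6.1 w 0.241 [ 0.5875 -0.1338  0.2662] [2.5 3.8 6.1]
```

play_rows(
  deltas=[
    [[-0.0078,-0.0022,0],0],
    [[-0.0159,-0.0036,0],0],
    [[-0.024,-0.0042,0],0],
    [[-0.0321,-0.004,0],0],
    [[-0.0402,-0.003,0],0],
  ],
)

```text
time: 18.1
tool_pos: [0.5478, -0.137, 0.2662]
tool_rot: [0.0, 0.928, 0.371, 0.003]
contact_force: [4.9, 5.1, 5.4]
gripper_width: 0.246
```

```bash
python3 an.py;python3 - <<'E'
from h import *
from path import rows
for k in range(0,8): print(2.5+k*.25,str(rows(2.5+.25*k,.0625,4)))
p,d=grab_frame('wrist');cv2.imwrite('pics/w16.png',p);np.save('w16.npy',pts('wrist',d))
E
```

```text
t 18.10 q 2.489 r 0.0808 Frad(on tool) -5.8 Ftan(on tool, cw+) -4.0 Fz 5.4 w 0.246 [ 0.5478 -0.137   0.2662] [4.9 5.1 5.4]
2.5 [[[-0.005, 0.001, 0], 0], [[-0.0099, 0.0024, 0], 0], [[-0.0147, 0.0041, 0], 0], [[-0.0194, 0.006, 0], 0]]
2.75 [[[-0.0046, 0.0022, 0], 0], [[-0.009, 0.0048, 0], 0], [[-0.0132, 0.0076, 0], 0], [[-0.0173, 0.0106, 0], 0]]
3.0 [[[-0.0039, 0.0033, 0], 0], [[-0.0075, 0.0068, 0], 0], [[-0.011, 0.0106, 0], 0], [[-0.0142, 0.0146, 0], 0]]
3.25 [[[-0.0029, 0.0042, 0], 0], [[-0.0056, 0.0085, 0], 0], [[-0.008, 0.013, 0], 0], [[-0.0101, 0.0176, 0], 0]]
3.5 [[[-0.0018, 0.0048, 0], 0], [[-0.0033, 0.0096, 0], 0], [[-0.0045, 0.0146, 0], 0], [[-0.0054, 0.0196, 0], 0]]
3.75 [[[-0.0006, 0.0051, 0], 0], [[-0.0008, 0.0101, 0], 0], [[-0.0008, 0.0152, 0], 0], [[-0.0004, 0.0203, 0], 0]]
4.0 [[[0.0007, 0.005, 0], 0], [[0.0017, 0.01, 0], 0], [[0.003, 0.015, 0], 0], [[0.0046, 0.0198, 0], 0]]
4.25 [[[0.0019, 0.0047, 0], 0], [[0.0041, 0.0093, 0], 0], [[0.0066, 0.0138, 0], 0], [[0.0094, 0.018, 0], 0]]
```

View pics/w16.png

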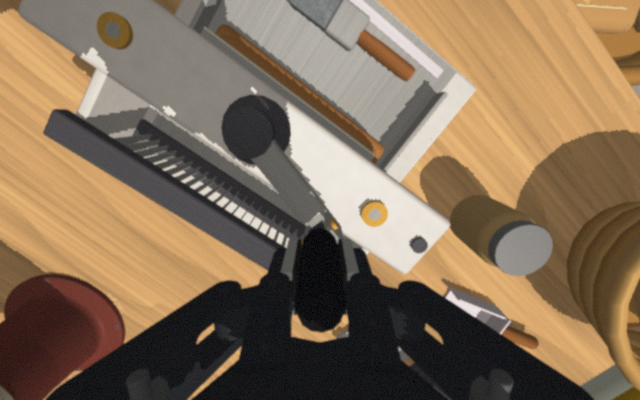

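```bash
python3 -c "
from path import rows
q=2.5
for k in range(10): print(round(q,2),rows(q,.1,3,R=.0813)); q+=.3
"
```

```text
2.5 [[[-0.0079, 0.0018, 0], 0], [[-0.0156, 0.0044, 0], 0], [[-0.023, 0.0078, 0], 0]]
2.8 [[[-0.007, 0.0041, 0], 0], [[-0.0136, 0.0088, 0], 0], [[-0.0197, 0.0142, 0], 0]]
3.1 [[[-0.0055, 0.006, 0], 0], [[-0.0104, 0.0125, 0], 0], [[-0.0146, 0.0194, 0], 0]]
3.4 [[[-0.0035, 0.0073, 0], 0], [[-0.0063, 0.015, 0], 0], [[-0.0082, 0.0229, 0], 0]]
3.7 [[[-0.0012, 0.008, 0], 0], [[-0.0015, 0.0162, 0], 0], [[-0.0011, 0.0243, 0], 0]]
4.0 [[[0.0012, 0.008, 0], 0], [[0.0033, 0.0159, 0], 0], [[0.0061, 0.0235, 0], 0]]
4.3 [[[0.0036, 0.0073, 0], 0], [[0.0078, 0.0142, 0], 0], [[0.0128, 0.0207, 0], 0]]
4.6 [[[0.0056, 0.0059, 0], 0], [[0.0117, 0.0113, 0], 0], [[0.0183, 0.016, 0], 0]]
4.9 [[[0.0071, 0.004, 0], 0], [[0.0145, 0.0073, 0], 0], [[0.0222, 0.0098, 0], 0]]
5.2 [[[0.0079, 0.0017, 0], 0], [[0.016, 0.0027, 0], 0], [[0.0241, 0.0028, 0], 0]]
```

play_rows(
  deltas=[
    [[-0.0079,0.0018,0],0],
    [[-0.0157,0.0044,0],0],
    [[-0.0231,0.0078,0],0],
  ],
)

```text
time: 18.52
tool_pos: [0.525, -0.1294, 0.2662]
tool_rot: [0.001, 0.928, 0.371, 0.004]
contact_force: [6.9, 2.9, 4.5]
gripper_width: 0.241
```

```bash
python3 an.py
```

```text
t 18.52 q 2.788 r 0.0806 Frad(on tool) -5.7 Ftan(on tool, cw+) -4.9 Fz 4.5 w 0.241 [ 0.525  -0.1294  0.2662] [6.9 2.9 4.5]
```

play_rows(
  deltas=[
    [[-0.007,0.0041,0],0],
    [[-0.0136,0.0088,0],0],
    [[-0.0197,0.0142,0],0],
  ],
)

```text
time: 18.9
tool_pos: [0.5056, -0.1156, 0.2661]
tool_rot: [0.001, 0.929, 0.371, 0.004]
contact_force: [7.8, 2.0, 4.0]
gripper_width: 0.241
```

```bash
python3 an.py
```

```text
t 18.90 q 3.085 r 0.0804 Frad(on tool) -6.8 Ftan(on tool, cw+) -4.3 Fz 4.0 w 0.241 [ 0.5056 -0.1156  0.2661] [7.8 2.  4. ]
```

play_rows(
  deltas=[
    [[-0.0055,0.006,0],0],
    [[-0.0104,0.0125,0],0],
    [[-0.0146,0.0194,0],0],
  ],
)

```text
time: 19.27
tool_pos: [0.4912, -0.0967, 0.2662]
tool_rot: [0.002, 0.929, 0.371, 0.004]
contact_force: [9.5, -0.5, 3.0]
gripper_width: 0.245
```

```bash
python3 an.py; python3 - <<'E'
from h import *
p,d=grab_frame('wrist');cv2.imwrite('pics/w17.png',p);np.save('w17.npy',pts('wrist',d))
p,d=grab_frame('scene');cv2.imwrite('pics/scene17.png',cv2.resize(p[150:290,250:390],None,fx=4,fy=4,interpolation=2));np.save('s17.npy',pts('scene',d))
E
```

```text
t 19.27 q 3.381 r 0.0801 Frad(on tool) -8.0 Ftan(on tool, cw+) -5.1 Fz 3.0 w 0.245 [ 0.4912 -0.0967  0.2662] [ 9.5 -0.5  3. ]
```

View pics/w17.png

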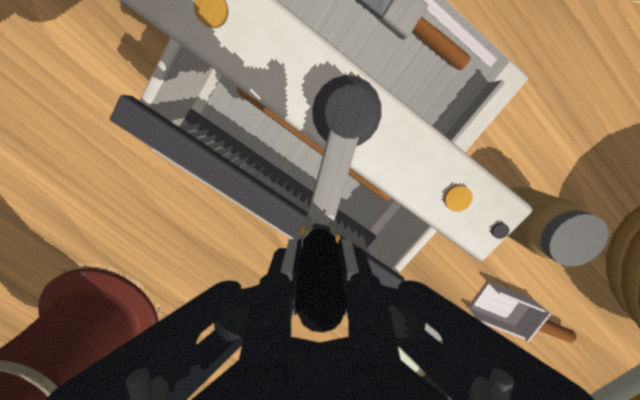

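View pics/scene17.png

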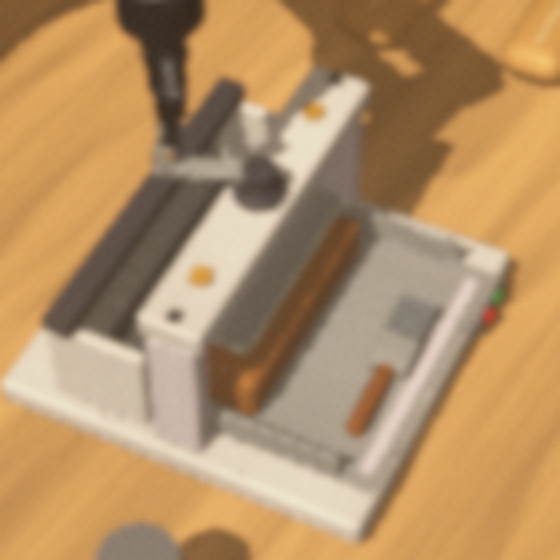

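```bash
python3 - <<'E'
from h import *
P=np.load('s17.npy')
# slicer frame yaw ~ : crosshead long axis direction
th=np.radians(7.9);C=np.array([.561,-.0573])
X=P[...,:2]-C; sx=X[...,0]*np.cos(th)+X[...,1]*np.sin(th); sy=-X[...,0]*np.sin(th)+X[...,1]*np.cos(th); z=P[...,2]
for yy in (-.09,-.05,0,.05):
    m=(abs(sy-yy)<.004)&(sx>0)&(sx<.13)&(z>.03)&(z<.2)
    o=np.argsort(z[m])[::-1]; print(yy,[(round(float(a),3),round(float(b),3)) for a,b in zip(sx[m][o],z[m][o])])
c=cv2.imread('pics/scene17.png');cv2.imwrite('pics/s17b.png',cv2.resize(c[150:440,160:400],None,fx=2.4,fy=2))
print(rows) if 0 else None
from path import rows
q=3.4
for k in range(8): print(round(q,2),rows(q,.1,3,R=.0805,R0=.0814 if k==0 else None)); q+=.3
E
```

```text
-0.09 [(0.018, 0.159), (0.031, 0.137), (0.03, 0.136), (0.039, 0.135), (0.02, 0.133), (0.025, 0.133), (0.031, 0.132), (0.01, 0.132), (0.018, 0.131), (0.012, 0.129), (0.032, 0.129), (0.015, 0.128), (0.019, 0.127), (0.035, 0.127), (0.018, 0.125), (0.037, 0.122), (0.039, 0.111), (0.04, 0.11), (0.037, 0.11), (0.046, 0.11), (0.042, 0.108), (0.038, 0.106), (0.044, 0.1), (0.047, 0.099), (0.058, 0.098), (0.054, 0.097), (0.048, 0.097), (0.051, 0.094), (0.055, 0.086), (0.057, 0.078), (0.054, 0.056), (0.07, 0.05), (0.088, 0.05), (0.118, 0.05), (0.129, 0.049), (0.115, 0.049), (0.055, 0.048), (0.076, 0.048), (0.09, 0.048), (0.102, 0.048), (0.116, 0.047), (0.123, 0.047), (0.053, 0.046), (0.112, 0.046), (0.107, 0.046), (0.072, 0.046), (0.093, 0.046), (0.063, 0.046), (0.065, 0.045), (0.059, 0.045), (0.056, 0.045), (0.103, 0.045), (0.124, 0.045), (0.094, 0.045), (0.098, 0.044), (0.118, 0.044), (0.091, 0.044), (0.08, 0.044), (0.057, 0.043), (0.066, 0.043), (0.069, 0.042), (0.076, 0.042), (0.109, 0.042), (0.13, 0.042), (0.116, 0.042), (0.072, 0.041), (0.06, 0.04), (0.061, 0.036)]
-0.05 [(0.033, 0.199), 
[... 3371 characters left out ...]
9), (0.058, 0.039), (0.065, 0.037)]
3.4 [[[-0.0027, 0.0077, 0], 0], [[-0.0054, 0.0153, 0], 0], [[-0.0074, 0.0231, 0], 0]]
3.7 [[[-0.0012, 0.008, 0], 0], [[-0.0015, 0.016, 0], 0], [[-0.0011, 0.024, 0], 0]]
4.0 [[[0.0012, 0.008, 0], 0], [[0.0033, 0.0157, 0], 0], [[0.0061, 0.0233, 0], 0]]
4.3 [[[0.0035, 0.0072, 0], 0], [[0.0078, 0.0141, 0], 0], [[0.0127, 0.0205, 0], 0]]
4.6 [[[0.0055, 0.0059, 0], 0], [[0.0116, 0.0111, 0], 0], [[0.0181, 0.0158, 0], 0]]
4.9 [[[0.007, 0.004, 0], 0], [[0.0144, 0.0072, 0], 0], [[0.022, 0.0097, 0], 0]]
5.2 [[[0.0079, 0.0017, 0], 0], [[0.0159, 0.0027, 0], 0], [[0.0239, 0.0028, 0], 0]]
5.5 [[[0.008, -0.0007, 0], 0], [[0.0159, -0.0021, 0], 0], [[0.0237, -0.0044, 0], 0]]
```

View pics/s17b.png

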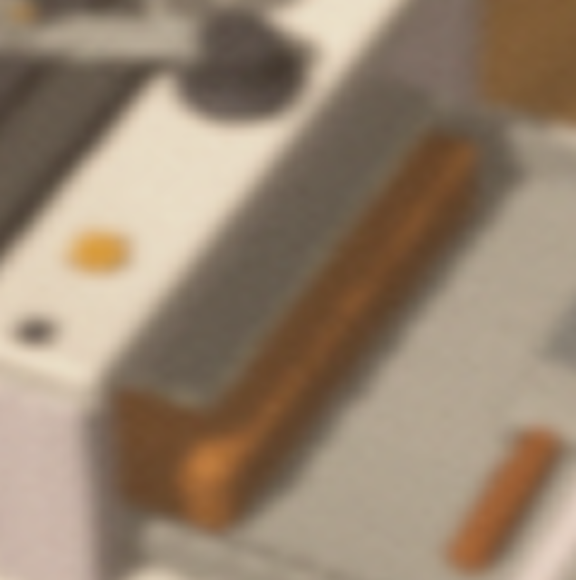

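play_rows(
  deltas=[
    [[-0.0027,0.0077,0],0],
    [[-0.0054,0.0153,0],0],
    [[-0.0074,0.0231,0],0],
  ],
)

```text
time: 19.75
tool_pos: [0.4831, -0.0746, 0.2661]
tool_rot: [0.003, 0.929, 0.371, 0.003]
contact_force: [6.2, -3.9, 4.9]
gripper_width: 0.237
```

```bash
python3 an.py
```

```text
t 19.75 q 3.677 r 0.0798 Frad(on tool) -5.2 Ftan(on tool, cw+) -5.1 Fz 4.9 w 0.237 [ 0.4831 -0.0746  0.2661] [ 6.2 -3.9  4.9]
```

play_rows(
  deltas=[
    [[-0.0012,0.008,0],0],
    [[-0.0015,0.016,0],0],
    [[-0.0011,0.024,0],0],
  ],
)

```text
time: 20.12
tool_pos: [0.4817, -0.0509, 0.2662]
tool_rot: [0.003, 0.929, 0.37, 0.002]
contact_force: [4.1, -4.4, 4.9]
gripper_width: 0.239
```

```bash
python3 an.py
```

```text
t 20.12 q 3.976 r 0.0796 Frad(on tool) -4.5 Ftan(on tool, cw+) -4.1 Fz 4.9 w 0.239 [ 0.4817 -0.0509  0.2662] [ 4.1 -4.4  4.9]
```

play_rows(
  deltas=[
    [[0.0012,0.008,0],0],
    [[0.0033,0.0157,0],0],
    [[0.0061,0.0233,0],0],
  ],
)

```text
time: 20.5
tool_pos: [0.4873, -0.0278, 0.2661]
tool_rot: [0.003, 0.929, 0.37, 0.001]
contact_force: [0.8, -4.5, 6.3]
gripper_width: 0.244
```

```bash
python3 an.py
```

```text
t 20.50 q 4.277 r 0.0794 Frad(on tool) -2.4 Ftan(on tool, cw+) -3.9 Fz 6.3 w 0.244 [ 0.4873 -0.0278  0.2661] [ 0.8 -4.5  6.3]
```

```bash
python3 - <<'E'
from path import rows
q=4.3
for k in range(6): print(round(q,2),rows(q,.1,3,R=.081,R0=.0805 if k==0 else None)); q+=.3
E
```

```text
4.3 [[[0.0031, 0.0075, 0], 0], [[0.0074, 0.0144, 0], 0], [[0.0123, 0.0208, 0], 0]]
4.6 [[[0.0055, 0.0059, 0], 0], [[0.0117, 0.0112, 0], 0], [[0.0183, 0.0159, 0], 0]]
4.9 [[[0.007, 0.004, 0], 0], [[0.0144, 0.0073, 0], 0], [[0.0221, 0.0098, 0], 0]]
5.2 [[[0.0079, 0.0017, 0], 0], [[0.0159, 0.0027, 0], 0], [[0.024, 0.0028, 0], 0]]
5.5 [[[0.0081, -0.0007, 0], 0], [[0.016, -0.0022, 0], 0], [[0.0238, -0.0044, 0], 0]]
5.8 [[[0.0075, -0.003, 0], 0], [[0.0147, -0.0068, 0], 0], [[0.0214, -0.0113, 0], 0]]
```

play_rows(
  deltas=[
    [[0.0035,0.0075,0],0],
    [[0.0077,0.0144,0],0],
    [[0.0126,0.0209,0],0],
  ],
)

```text
time: 20.88
tool_pos: [0.4998, -0.007, 0.2661]
tool_rot: [0.003, 0.929, 0.37, 0.001]
contact_force: [0.1, -5.9, 5.3]
gripper_width: 0.235
```

```bash
python3 an.py
```

```text
t 20.88 q 4.583 r 0.0792 Frad(on tool) -3.9 Ftan(on tool, cw+) -4.5 Fz 5.3 w 0.235 [ 0.4998 -0.007   0.2661] [ 0.1 -5.9  5.3]
```

play_rows(
  deltas=[
    [[0.0055,0.0059,0],0],
    [[0.0117,0.0112,0],0],
    [[0.0183,0.0159,0],0],
  ],
)

```text
time: 21.25
tool_pos: [0.5174, 0.0088, 0.2661]
tool_rot: [0.002, 0.929, 0.37, -0.0]
contact_force: [-2.8, -5.4, 7.5]
gripper_width: 0.237
```

```bash
python3 an.py; cat > ft.py <<'E'
from h import *
import sys
p,d=grab_frame('scene');P=pts('scene',d);cv2.imwrite('pics/s_%s.png'%sys.argv[1],cv2.resize(p[150:290,250:390],None,fx=4,fy=4,interpolation=2))
th=np.radians(7.9);C=np.array([.561,-.0573])
X=P[...,:2]-C; sx=X[...,0]*np.cos(th)+X[...,1]*np.sin(th); sy=-X[...,0]*np.sin(th)+X[...,1]*np.cos(th); z=P[...,2]
m=(abs(sy)<.1)&(sx>.024)&(sx<.035)&(z>.1)&(z<.145); print('foot top',np.median(z[m]),m.sum())
m=(abs(sy)<.11)&(sx>.041)&(sx<.048)&(z>.08)&(z<.13); print('loaf edge',np.median(z[m]),m.sum())
# wing/yoke
m=(abs(sy)<.1)&(sx>.012)&(sx<.022)&(z>.1)&(z<.18); print('yoke',np.percentile(z[m],[25,50,75,95]),m.sum())
E
python3 ft.py a
```

```text
t 21.25 q 4.883 r 0.0792 Frad(on tool) -3.0 Ftan(on tool, cw+) -5.3 Fz 7.5 w 0.237 [0.5174 0.0088 0.2661] [-2.8 -5.4  7.5]
foot top 0.12244946676212398 126
loaf edge 0.1042744937098492 104
yoke [0.11938051 0.12343342 0.14520151 0.14945577] 182
```

View pics/s_a.png

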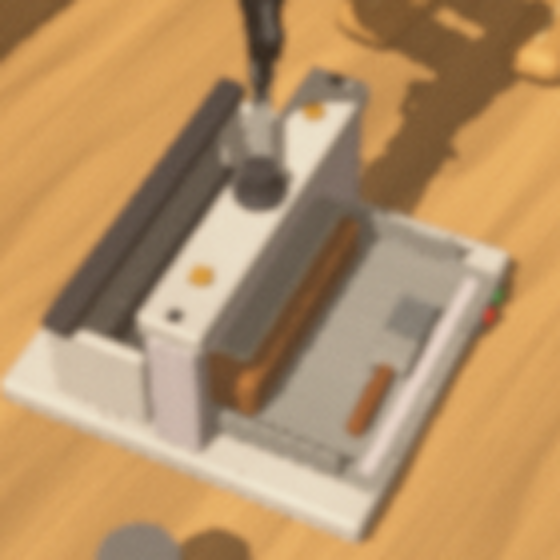

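```bash
cat > ft2.py <<'E'
from h import *
th=np.radians(7.9);C=np.array([.561,-.0573])
for f in ('s17.npy','s12.npy'):
  P=np.load(f);X=P[...,:2]-C; sx=X[...,0]*np.cos(th)+X[...,1]*np.sin(th); sy=-X[...,0]*np.sin(th)+X[...,1]*np.cos(th); z=P[...,2]
  m=(abs(sy)<.1)&(sx>.024)&(sx<.035)&(z>.1)&(z<.175); print('foot top',np.median(z[m]),m.sum())
E
python3 ft2.py
```

```text
foot top 0.1318168693955324 132
foot top 0.15356333227707541 228
```

play_rows(
  deltas=[
    [[0.007,0.004,0],0],
    [[0.0144,0.0073,0],0],
    [[0.0221,0.0098,0],0],
  ],
)

```text
time: 21.68
tool_pos: [0.5388, 0.0187, 0.2661]
tool_rot: [0.001, 0.929, 0.37, -0.001]
contact_force: [-5.6, -5.0, 8.7]
gripper_width: 0.243
```

```bash
python3 an.py; python3 ft.py b
```

```text
t 21.68 q 5.183 r 0.0792 Frad(on tool) -3.2 Ftan(on tool, cw+) -6.8 Fz 8.7 w 0.243 [0.5388 0.0187 0.2661] [-5.6 -5.   8.7]
foot top 0.12283044079155636 123
loaf edge 0.10498186553831845 100
yoke [0.11895286 0.12433255 0.14280207 0.14862455] 193
```

play_rows(
  deltas=[
    [[0.0079,0.0017,0],0],
    [[0.0159,0.0027,0],0],
  ],
)

```text
time: 21.98
tool_pos: [0.5543, 0.0217, 0.2661]
tool_rot: [0.001, 0.929, 0.37, -0.001]
contact_force: [-8.1, -4.1, 9.6]
gripper_width: 0.24
```

```bash
python3 an.py; python3 ft.py c; python3 an.py; python3 - <<'E'
import numpy as np
from scipy.optimize import least_squares
p=np.array([[.6386,-.0367],[.6394,-.0764],[.6208,-.1119],[.5875,-.1338],[.5478,-.137],[.525,-.1294],[.5056,-.1156],[.4912,-.0967],[.4831,-.0746],[.4817,-.0509],[.4873,-.0278],[.4998,-.007],[.5174,.0088],[.5388,.0187]])
F=np.array([[-4.4,3.4],[-2.7,5.4],[1.3,4.6],[2.5,3.8],[4.9,5.1],[6.9,2.9],[7.8,2.0],[9.5,-.5],[6.2,-3.9],[4.1,-4.4],[.8,-4.5],[.1,-5.9],[-2.8,-5.4],[-5.6,-5.0]])
s=least_squares(lambda c:np.hypot(p[:,0]-c[0],p[:,1]-c[1])-c[2],[.561,-.057,.08]).x;print(s)
d=p-s[:2];r=np.hypot(*d.T);et=np.c_[d[:,1],-d[:,0]]/r[:,None]
a=np.unwrap(np.arctan2(d[:,1],d[:,0]));q=np.radians(43)-a
ft=-(F*et).sum(1)
print(np.round(np.c_[q,ft],2))
E
```

```text
t 21.98 q 5.381 r 0.0793 Frad(on tool) -3.4 Ftan(on tool, cw+) -8.4 Fz 9.6 w 0.240 [0.5543 0.0217 0.2661] [-8.1 -4.1  9.6]
foot top 0.12263350540511864 129
loaf edge 0.10462037781909117 88
yoke [0.11977366 0.12560516 0.14300271 0.14764626] 187
t 22.02 q 5.392 r 0.0792 Frad(on tool) -3.1 Ftan(on tool, cw+) -5.7 Fz 8.9 w 0.240 [0.5551 0.0217 0.2661] [-5.4 -3.5  8.9]
[ 0.56143195 -0.05811189  0.08008273]
[[0.48 4.45]
 [0.98 4.64]
 [1.49 4.28]
 [1.99 3.6 ]
 [2.49 3.96]
 [2.79 4.82]
 [3.09 4.2 ]
 [3.39 5.01]
 [3.68 5.09]
 [3.98 4.01]
 [4.28 3.86]
 [4.58 4.48]
 [4.88 5.31]
 [5.18 6.78]]
```

play_rows(
  deltas=[
    [[0,0,0],0],
    [[0,0,0],0],
    [[0,0,0],0],
    [[0,0,0.02],0],
    [[0,0,0.06],0],
  ],
  grip=0.2,
)

```text
time: 22.65
tool_pos: [0.5542, 0.0229, 0.3234]
tool_rot: [-0.001, 0.929, 0.371, -0.002]
contact_force: [0.4, -0.2, 0.7]
gripper_width: 0.598
```

play_rows(
  deltas=[
    [[0,0,0.05],0],
    [[-0.04,-0.03,0.07],0],
    [[-0.08,-0.06,0.07],0],
    [[-0.08,-0.06,0.07],0],
    [[-0.08,-0.06,0.07],0],
  ],
)

```text
time: 23.28
tool_pos: [0.4752, -0.0371, 0.3949]
tool_rot: [0.0, 0.929, 0.371, 0.001]
contact_force: [-0.1, 1.4, 0.3]
gripper_width: 0.599
```

```bash
python3 - <<'E'
from h import *
st()
p,d=grab_frame('wrist');cv2.imwrite('pics/w20.png',p);P=pts('wrist',d)
q,ds=grab_frame('scene');cv2.imwrite('pics/scene20.png',cv2.resize(q[130:290,240:390],None,fx=4,fy=4,interpolation=2));S=pts('scene',ds)
for N,A in (('w',P),('s',S)):
  Q=A.reshape(-1,3);k=Q[(Q[:,2]>.265)&(Q[:,2]<.36)&(np.hypot(Q[:,0]-.554,Q[:,1]-.022)<.04)]
  for a in np.arange(.27,.36,.01):
    m=k[(k[:,2]>=a)&(k[:,2]<a+.01)]; print(N,round(a,2),len(m),np.round(np.median(m,0),4) if len(m) else '')
E
python3 ft.py d
```

```text
t 23.27 p [ 0.4752 -0.0371  0.3949] q [0.    0.929 0.371 0.001] F [-0.1  1.4  0.3] T [ 0.01 -0.    0.01] w 0.599 j [-0.234 -0.344  1.654  0.     1.829  0.577]
w 0.27 54 [0.5431 0.0289 0.2761]
w 0.28 5 [0.5445 0.0189 0.2888]
w 0.29 10 [0.5436 0.0208 0.2955]
w 0.3 13 [0.544  0.0194 0.3056]
w 0.31 15 [0.544  0.0186 0.3151]
w 0.32 16 [0.544  0.0207 0.3246]
w 0.33 37 [0.5459 0.0183 0.3389]
w 0.34 663 [0.5531 0.0218 0.3452]
w 0.35 0 
s 0.27 14 [0.5602 0.017  0.2757]
s 0.28 9 [0.5622 0.0148 0.286 ]
s 0.29 11 [0.563  0.0118 0.295 ]
s 0.3 14 [0.5607 0.0147 0.3041]
s 0.31 13 [0.5597 0.0162 0.3139]
s 0.32 11 [0.5606 0.0156 0.3258]
s 0.33 15 [0.5612 0.0144 0.3357]
s 0.34 17 [0.5573 0.0176 0.344 ]
s 0.35 4 [0.5582 0.0179 0.3514]
foot top 0.12274606626452167 131
loaf edge 0.10549204835165482 99
yoke [0.12019745 0.12619734 0.14179781 0.14663458] 194
```

View pics/w20.png

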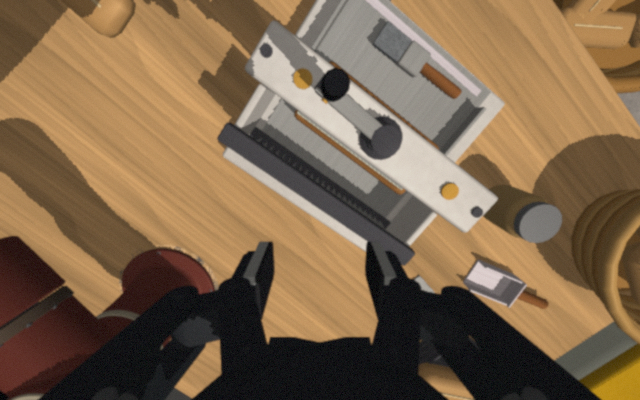

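View pics/scene20.png

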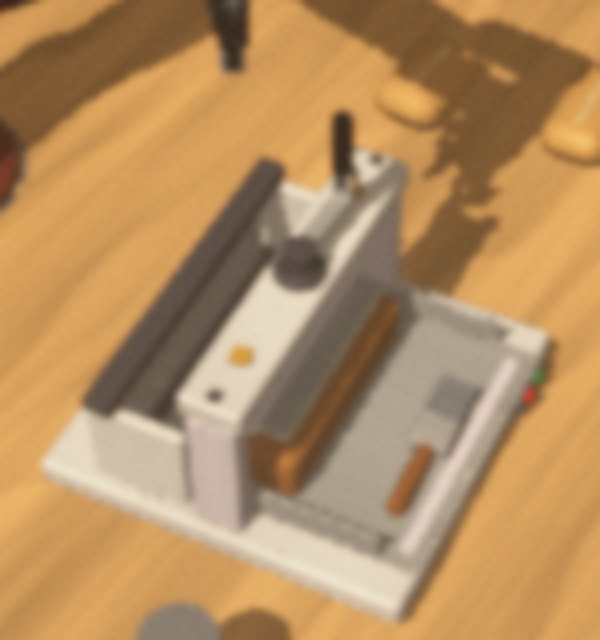

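```bash
python3 - <<'E'
from h import *
print(ticket.job_done())
E
```

```text
the job is handed in; nothing more can be done
None
```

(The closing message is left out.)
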